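# Weigh a pump housing on the two-pan balance

### The arm

A 7-joint arm with a two-finger parallel gripper is mounted at the origin on the work surface. World frame = base frame: x ahead of the robot, y to its left, z up, the work surface at z = 0. Lengths are in m, angles in degrees, forces in N, time in s.
With the tool pointing down it reaches from about 0.4 to 0.75 m from the base axis. Payload 19.5 kg.
Tool frame: the origin (TCP) lies at the very end of the fingers, on their centre line; the grasp point (between the pads) lies 19 mm behind it; z points along the fingers, y is the direction in which the jaws open and shut (so a half turn about z gives the same grasp; the last joint's range is limited). The gripper opens to 85 mm and grips with 20 to 120 N. Pads are 22 mm wide; open, the fingers measure 114 mm over their backs; the gripper's body (76 mm by 85 mm) begins 54 mm behind the grasp point. The pads swing forward as they close: fully open they stand 13 mm farther back than shut.
Start: joints at [65.564, 40.479, -1.581, 85.061, 1.261, 54.483, -4.326], TCP at [0.216, -0.533, 0.231] pointing down, gripper open.
Joint ranges: [-155.06, 155.06], [-18.47, 123.98], [-90, 86.84], [0, 140.48], [-83.41, 263.41], [0, 116], [-161.91, 161.91]. Speed limits (degrees/s): [108.29, 108.29, 147.25, 147.25, 172.46, 172.46, 172.46].

### API

Orientations are given as [roll, pitch, yaw] about the fixed x, y, z axes, in that order (R = Rz(yaw) Ry(pitch) Rx(roll)).
In Python, from bench import robot, read_camera, finder gives the robot as it stands. The module is installed in compiled form; this text tells all that it offers.
- The arm moves only by the tool step_arm, never from a script. Its argument "plan" is a list of rows, each a list of 7 numbers: the shift along the tool's x, y, z in units of 30 mm (1.0 is 30 mm), then the turn, a rotation vector about the tool's x, y, z in units of 8 degrees (1.0 is 8 degrees), then the finger opening in mm, from 0 to 85.4. In form: [[dx, dy, dz, rx, ry, rz, hand], ...]. A call has 1 to 12 rows; each row shifts and turns the pose as measured when the row begins, along the tool's axes as they then stand; what a row does not reach is not made up. A row lasts 1/10 s, in which the tool goes at most 50 mm and 8.59 degrees, less where a joint would pass 70% of its speed; a pose out of reach is approached as far as the arm can. A call with a number of a shift or a turn outside -1 to 1 is refused whole. A call with a gripper value outside its range is refused whole. The fingers move at their own pace and stop on an object; "force" is the grip in N (left out, the last holds). Time passes only in rows, so rows that do not move let the fingers close. It gives the time, the measured TCP pose, the force and the opening at its end, in the units of the state.
- robot.state(): the state, without advancing time (a new reading comes with each control period).
- read_camera(name): name is "scene" or "side" or "wrist"; returns a dict with "img" (420x560x3 uint8, red, green, blue), "fx", "fy", "cx", "cy" (pixels), "eye" and "orientation" of the camera in the world. Camera axes: x right, y up, looking along -z (the intrinsics and any distortion apply to the point x, -y, -z); pixel columns grow to the right and rows downward; lengths in m; the calibration is good to about 2 mm. The wrist camera is an equidistant fisheye: a pixel r from the principal point sees the ray r / f radians off the axis. A picture is of the moment at which its call begins. There is no depth.
- robot.job_done(): hands the job in, once; it reports no verdict.
Trained networks look in a picture, given as the dict that the camera call returned (one of the last four; its "shot" number tells which), for a name from the list of things; names that differ only in an ending like _2 or _b are one class to them, and where a whole thing is asked for, a point or a joint stands for the part that bears it (a point fixed in the world has none). Each returns a list of dicts, best first, with "p" (0 to 1); they miss things now and then, are a little off and sometimes report something else, mostly with a low value. They report only what shows in the picture. A call takes as long as a camera call. They do not tell look-alikes from the thing itself.
- finder.cut_out(picture, target): "pixels" (420x560 bool, what is visible of it) and "point" ([row, column] as shares, 0 to 1, of the picture: columns of its width, rows of its height, amid what is visible of it).
- finder.tip_of(picture, target): "point" ([row, column] as shares, 0 to 1, of the picture: columns of its width, rows of its height: a listed point, or the origin of a listed thing).
The state is a dict: "t": time; "joint_pos": joint angles; "joint_velocities": joint speeds; "joint_torque": joint torques, N m; "eef_pos": TCP position; "eef_rot": TCP orientation; "ft_force": force on the tool from outside, world axes, zero at the start; "moment": the same for the moment, N m; "width": finger opening in m.
Only numpy, scipy, OpenCV 4.12 (cv2) and the standard library are available. Lean on these libraries where they do the work, as an engineer would, in place of code of your own. Each camera call takes 0.05 s, during which the arm holds its last target.

### The job

One pump housing already stands on the part pan of the two-pan balance: stand weights from the sloping rack upright on the other pan, setting them down without dropping them, until the beam levels. Leave unneeded weights in the rack, leave the housings alone, do not push the other things on the bench about, and let go of everything at the end with the balance at rest.

Things in the scene. Friction and masses are not known exactly. Their poses are not given: they have to be found in the camera images.
- weight_s: the shortest of three plain steel knobbed weights, 200 g: round body 32 mm diameter and 30 mm long, neck 14 mm diameter and 10 mm long, then a cylindrical knob 24 mm diameter and 22 mm long on top, 62 mm overall. Origin at the centre of its underside, z along its axis to the knob (knob middle at z = 51 mm). Starts in any one of the three rack pockets.
- weight_m: the middle of three plain steel knobbed weights, 300 g: round body 32 mm diameter and 48 mm long, neck 14 mm diameter and 10 mm long, then a cylindrical knob 24 mm diameter and 22 mm long on top, 80 mm overall. Origin at the centre of its underside, z along its axis to the knob (knob middle at z = 69 mm). Starts in any one of the three rack pockets.
- weight_l: the longest of three plain steel knobbed weights, 600 g: round body 32 mm diameter and 84 mm long, neck 14 mm diameter and 10 mm long, then a cylindrical knob 24 mm diameter and 22 mm long on top, 116 mm overall. Origin at the centre of its underside, z along its axis to the knob (knob middle at z = 105 mm). Starts in any one of the three rack pockets.
- rack: wooden weight rack, fixed, origin on the table under its middle, x towards its back, y along its row, z up. Its 70 x 270 x 34 mm block leans 30 degrees: the weights' axes lean 30 degrees (the longest up to 36) from vertical to the rack's -x, the balance's side. Three pockets, 33.5 mm square, 28 mm deep along the leaning axis; floor centres at x = -3, z = 29, y = -85, 0, 85 mm.
- lamp_bar (a point): middle of the lamp bar, part of the rack, 14 mm diameter with a 16 mm wide strip just below it: it runs along the rack's y at x = -25, z = 230 mm over the pockets, so a tool pointing straight down does not fit there; come along the leaning axis. Its posts stand at y = +-165, x = 30 mm of the rack.
- balance: fixed base of the balance, origin on the table under its middle, z up, y along the beam; part pan at +y, weight pan at -y, 140 mm from the middle. A 190 mm high slim column with a pointer card stands in the middle.
- beam (a joint): angle of the balance beam, rad: 0 level; negative = part pan low (it starts on the stop at -0.16); positive = weight pan low; stops at +-0.16. Between the stops it rests 0.044 rad off level per 100 g of difference and settles in about 1 s. Where a load stands on a pan does not matter.
- weight_pan_top (a point): centre of the upper face of the empty round weight pan: flat steel disc 156 mm diameter, 6 mm thick, always horizontal, upper face 90 mm over the table when level, 112 mm at the start. It sinks 6 mm per 100 g added while the beam is off its stops. Axes as the balance.
- part_pan_top (a point): centre of the upper face of the part pan (same disc), 68 mm over the table at the start, bearing one housing.
- housing_a: one of three outwardly equal steel pump housings (foot flange 68 mm diameter, 73 mm tall, two side ports). Origin at the centre of its underside, z up. Any one of the three stands on the part pan; the other two wait on the stand. They weigh 800, 900 and 1100 g (within 1.5 %), in an order not told; none is to be handled.
- housing_b: one of three outwardly equal steel pump housings (foot flange 68 mm diameter, 73 mm tall, two side ports). Origin at the centre of its underside, z up. Any one of the three stands on the part pan; the other two wait on the stand. They weigh 800, 900 and 1100 g (within 1.5 %), in an order not told; none is to be handled.
- housing_c: one of three outwardly equal steel pump housings (foot flange 68 mm diameter, 73 mm tall, two side ports). Origin at the centre of its underside, z up. Any one of the three stands on the part pan; the other two wait on the stand. They weigh 800, 900 and 1100 g (within 1.5 %), in an order not told; none is to be handled.
- stand: fixed raised white stand 260 x 120 mm, 68 mm high, to the left, bearing the two waiting housings. Origin on the table under its middle.
- bottle: loose bystander, origin at the centre of its underside: clear bottle with blue cap, 70 mm diameter, 170 mm tall
- beaker: loose bystander, origin at the centre of its underside: glass beaker, 72 mm diameter, 85 mm tall
- jar: loose bystander, origin at the centre of its underside: amber jar with blue cap, 60 mm diameter, 90 mm tall
- column: loose bystander, origin at the centre of its underside: steel column lying down, 152 mm long along x, 24 mm thick
- solvent_can: loose bystander, origin at the centre of its underside: bare metal can, 64 mm diameter, 120 mm tall
Mind the look-alikes: they are no part of the job. Leave any yellow look-alike of the weight_m alone. Leave any brown look-alike of the weight_l alone.

How it is judged (in metres and radians):
At the end, for the whole second after the job is handed in: The beam is at rest within 0.022 rad (half of a 100 g step) of level, the housing still upright on the part pan (within 30 mm of its centre), every weight used upright on the weight pan, every other weight in a rack pocket, all released and at rest (value of joint beam between -0.022 and 0.022 rad and velocity of joint beam between -0.03 and 0.03 rad/s and ((horizontal distance between housing_a and part_pan_top below 0.03 m and angle between housing_a's own z axis and vertical below 0.1 rad) or (horizontal distance between housing_b and part_pan_top below 0.03 m and angle between housing_b's own z axis and vertical below 0.1 rad) or (horizontal distance between housing_c and part_pan_top below 0.03 m and angle between housing_c's own z axis and vertical below 0.1 rad)) and ((horizontal distance between weight_s and weight_pan_top below 0.075 m and z of weight_s in the frame of weight_pan_top between -0.006 and 0.008 m and angle between weight_s's own z axis and vertical below 0.1 rad) or (x of weight_s in the frame of rack between -0.018 and 0.012 m and z of weight_s in the frame of rack between 0.02 and 0.04 m)) and ((horizontal distance between weight_m and weight_pan_top below 0.075 m and z of weight_m in the frame of weight_pan_top between -0.006 and 0.008 m and angle between weight_m's own z axis and vertical below 0.1 rad) or (x of weight_m in the frame of rack between -0.018 and 0.012 m and z of weight_m in the frame of rack between 0.02 and 0.04 m)) and ((horizontal distance between weight_l and weight_pan_top below 0.075 m and z of weight_l in the frame of weight_pan_top between -0.006 and 0.008 m and angle between weight_l's own z axis and vertical below 0.1 rad) or (x of weight_l in the frame of rack between -0.018 and 0.012 m and z of weight_l in the frame of rack between 0.02 and 0.04 m)) and linear speed of each of weight_s, weight_m, weight_l below 0.02 m/s); the robot touches nothing.
It fails at once if a housing is shifted or tipped (beyond its ride with the pan) (distance of any of housing_a, housing_b, housing_c from where it was at the start of the episode above 0.06 m or angle between any of housing_a, housing_b, housing_c's own z axis and vertical above 0.3 rad).
It fails at once if a bystander is pushed more than 30 mm or tipped over (distance of any of bottle, beaker, jar, column, solvent_can from where it was at the start of the episode above 0.03 m or angle between any of bottle, beaker, jar, column, solvent_can's own z axis and vertical above 0.4 rad).
It fails at once if a weight is banged onto the weight pan (over 60 N) (contact force between any of weight_s, weight_m, weight_l and weight_pan above 60 N).
It fails at once if a weight is dropped (falls at over 0.6 m/s, about 20 mm, out of the fingers) ((linear speed of weight_s above 0.6 m/s and contact force between the fingers and weight_s below 0.1 N) or (linear speed of weight_m above 0.6 m/s and contact force between the fingers and weight_m below 0.1 N) or (linear speed of weight_l above 0.6 m/s and contact force between the fingers and weight_l below 0.1 N)).
It also fails if it takes over 72 s, if anything falls off the work surface, if the arm or the gripper's body presses on something with over 40 N, if the wrist force passes 120 N, or if a joint passes its speed limit or range.

## Working session

There is one attempt and no reset: what is moved stays moved. The work goes in short steps, Python scripts to look and compute and a tool call to move; the robot and the scene stay as the last step left them, time stands still between calls to the robot, and variables do not carry over. Pictures are saved under pics/ and viewed, and the job is handed in when it is done.

Besides the shell and the picture viewer there is one more tool, called after ">>>" as name([rows], argument=value, ...), one row to a line, values as JSON. step_arm: Moves the arm, as the interface text tells. Shifts and turns lie within -1 to 1; 1 stands for 30 mm of shift or 8 degrees of turn. Its arguments: {"type":"object","properties":{"plan":{"type":"array","items":{"type":"array","items":{"type":"number"}}},"force":{"type":"number"}},"required":["plan"]}

```bash
mkdir -p pics; ls; python3 - <<'E'
from bench import robot, read_camera, finder
import cv2,numpy as np
s=robot.state()
print({k:np.round(v,3).tolist() for k,v in s.items()})
for n in("scene","side","wrist"):
    c=read_camera(n); cv2.imwrite(f"pics/{n}0.png",c["img"][:,:,::-1])
    print(n,{k:(np.round(v,4).tolist()) for k,v in c.items() if k!="img"})
E
```

```text
pics
{'t': 0.0, 'joint_pos': [65.563, 40.513, -1.583, 85.084, 1.261, 54.481, -4.327], 'joint_velocities': [-0.059, -0.03, -0.012, 0.1, -0.023, 0.082, -0.025], 'joint_torque': [-0.0, -88.321, 1.235, -23.616, 0.017, 0.007, -0.0], 'eef_pos': [0.216, -0.533, 0.231], 'eef_rot': [-179.94, 0.002, 22.047], 'ft_force': [0.035, 0.194, 0.406], 'moment': [-0.027, -0.009, -0.028], 'width': 0.085}
scene {'fx': 445.5549, 'fy': 445.5549, 'cx': 280.9415, 'cy': 217.2567, 'eye': [1.0866, -0.4456, 1.285], 'orientation': [31.1743, -0.8363, 50.699], 'shot': 1}
side {'fx': 526.3428, 'fy': 526.3428, 'cx': 275.5329, 'cy': 210.3463, 'eye': [-0.2728, -0.9904, 1.2026], 'orientation': [50.2841, -1.0681, -39.3567], 'shot': 2}
wrist {'fx': 325.1923, 'fy': 325.1923, 'cx': 273.7359, 'cy': 206.7374, 'eye': [0.2883, -0.5038, 0.3739], 'orientation': [-17.5812, 0.0176, -67.9407], 'shot': 3}
```

View pics/scene0.png

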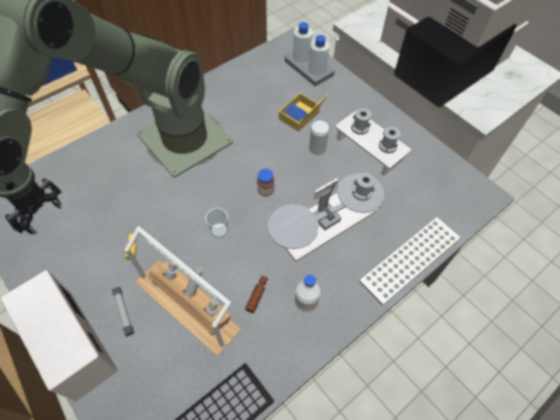

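View pics/side0.png

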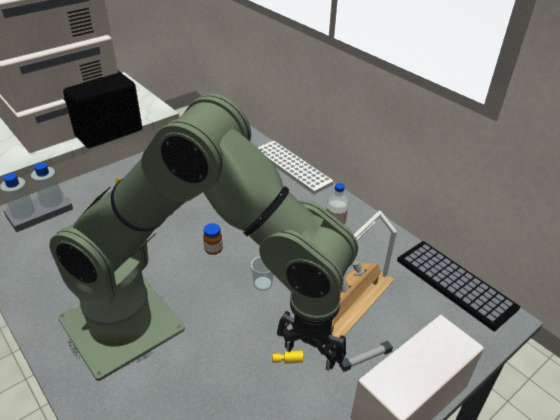

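View pics/wrist0.png

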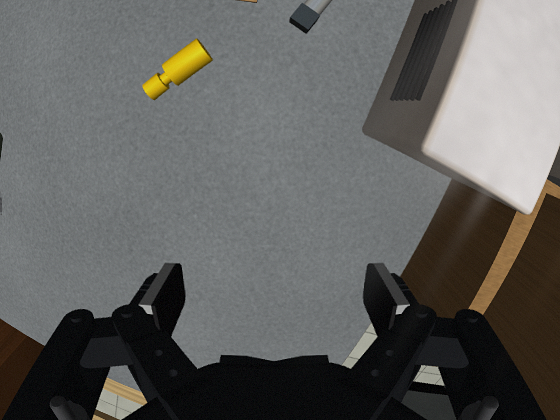

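```bash
cat > h.py <<'E'
import numpy as np,cv2,pickle
from scipy.spatial.transform import Rotation as R
def Rm(o): return R.from_euler('xyz',o,degrees=True).as_matrix()
def ray(c,rc,share=True):
    H,W=c["img"].shape[:2]
    r,q=(rc[0]*H,rc[1]*W) if share else rc
    u=(q-c["cx"])/c["fx"]; v=(r-c["cy"])/c["fy"]
    if c.get("name")=="wrist":
        th=np.hypot(u,v); s=np.sin(th)/th if th>1e-9 else 1
        d=np.array([u*s,-v*s,-np.cos(th)])
    else: d=np.array([u,-v,-1.])
    d=Rm(c["orientation"])@d; return np.array(c["eye"]),d/np.linalg.norm(d)
def atz(c,rc,z,share=True):
    e,d=ray(c,rc,share); return e+d*(z-e[2])/d[2]
def proj(c,p):
    q=Rm(c["orientation"]).T@(np.asarray(p,float)-np.array(c["eye"]))
    x,y,z=q[0],-q[1],-q[2]
    if c.get("name")=="wrist":
        rr=np.hypot(x,y); th=np.arctan2(rr,z); k=th/rr if rr>1e-9 else 0
        return np.array([c["fx"]*x*k+c["cx"],c["fy"]*y*k+c["cy"]])
    return np.array([c["fx"]*x/z+c["cx"],c["fy"]*y/z+c["cy"]])
def cam(n):
    from bench import read_camera
    c=read_camera(n); c["name"]=n; return c
def tri(rays):
    A=np.zeros((3,3));b=np.zeros(3)
    for e,d in rays:
        P=np.eye(3)-np.outer(d,d);A+=P;b+=P@e
    return np.linalg.solve(A,b)
E
python3 - <<'E'
from h import *; from bench import finder
T=dict(weight_s=.029,weight_m=.029,weight_l=.029,rack=0,lamp_bar=.230,balance=0,weight_pan_top=.112,part_pan_top=.068,housing_a=.068,stand=0,bottle=0,beaker=0,jar=0,column=0,solvent_can=0)
c=cam("scene"); pickle.dump(c,open("scene0.pkl","wb"))
cv2.imwrite("pics/rackz.png",cv2.resize(c["img"][210:360,90:340,::-1],None,fx=3,fy=3,interpolation=cv2.INTER_CUBIC))
for n,z in T.items():
    for f in finder.tip_of(c,n)[:5]:
        print(n,round(f["p"],2),np.round(np.array(f["point"])*[420,560],1),atz(c,f["point"],z).round(3))
E
```

```text
weight_s 0.81 [297.9 187.3] [ 0.552 -0.343  0.029]
weight_s 0.67 [279.9 169.8] [ 0.471 -0.352  0.029]
weight_s 0.66 [258.5 129.4] [ 0.331 -0.411  0.029]
weight_s 0.66 [308.8 249.3] [ 0.694 -0.221  0.029]
weight_s 0.6 [313.6 207.4] [ 0.63  -0.324  0.029]
weight_m 0.81 [297.9 187.3] [ 0.552 -0.343  0.029]
weight_m 0.67 [279.9 169.8] [ 0.471 -0.352  0.029]
weight_m 0.66 [258.5 129.4] [ 0.331 -0.411  0.029]
weight_m 0.66 [308.8 249.3] [ 0.694 -0.221  0.029]
weight_m 0.6 [313.6 207.4] [ 0.63  -0.324  0.029]
weight_l 0.81 [297.9 187.3] [ 0.552 -0.343  0.029]
weight_l 0.67 [279.9 169.8] [ 0.471 -0.352  0.029]
weight_l 0.66 [258.5 129.4] [ 0.331 -0.411  0.029]
weight_l 0.66 [308.8 249.3] [ 0.694 -0.221  0.029]
weight_l 0.6 [313.6 207.4] [ 0.63  -0.324  0.029]
rack 0.94 [302.4 189.2] [ 0.556 -0.344  0.   ]
lamp_bar 0.96 [261.  178.8] [ 0.539 -0.321  0.23 ]
lamp_bar 0.31 [303.4 189.9] [ 0.654 -0.362  0.23 ]
balance 0.74 [223.1 328. ] [0.613 0.17  0.   ]
balance 0.67 [191.2 363.3] [0.595 0.354 0.   ]
balance 0.55 [231.8 222. ] [ 0.418 -0.126  0.   ]
weight_pan_top 0.61 [226.6 291.9] [0.595 0.022 0.112]
part_pan_top 0.65 [190.4 358.3] [0.608 0.301 0.068]
housing_a 0.77 [188.3 363.6] [0.613 0.321 0.068]
housing_a 0.75 [129.  358.2] [0.414 0.492 0.068]
housing_a 0.69 [148.3 387.7] [0.544 0.51  0.068]
housing_a 0.33 [304.1 188.9] [ 0.587 -0.353  0.068]
stand 0.97 [150.4 367.1] [0.473 0.495 0.   ]
stand 0.55 [280.  170.1] [ 0.457 -0.35   0.   ]
bottle 0.91 [301.9 305.8] [ 0.776 -0.07   0.   ]
bottle 0.36 [312.1 121.4] [ 0.455 -0.517  0.   ]
beaker 0.58 [230.6 218.2] [ 0.407 -0.133  0.   ]
jar 0.87 [188.7 263.8] [0.369 0.089 0.   ]
jar 0.61 [224.5 291.4] [0.541 0.071 0.   ]
jar 0.41 [189.3 361.2] [0.585 0.354 0.   ]
column 0.87 [310.5 122. ] [ 0.451 -0.513  0.   ]
solvent_can 0.64 [311.8 122.6] [ 0.456 -0.513 -0.   ]
solvent_can 0.6 [150.7 319.4] [0.363 0.356 0.   ]
solvent_can 0.29 [145.6 385.8] [0.5   0.567 0.   ]
```

View pics/rackz.png

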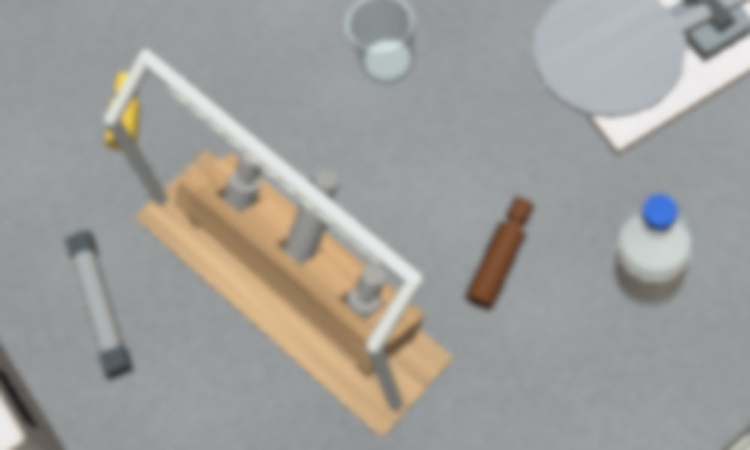

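```bash
python3 - <<'E'
from h import *
c=pickle.load(open("scene0.pkl","rb"))
a=atz(c,(227.3,138.3),.23,False);b=atz(c,(304,229.3),.23,False)
d=b-a;print(a,b,np.linalg.norm(d),np.degrees(np.arctan2(d[1],d[0])))
yaw=np.arctan2(d[1],d[0])-np.pi/2
X=np.array([np.cos(yaw),np.sin(yaw)]);print((a+b)[:2]/2+.025*X)
p=[.471,-.352];q=[.63,-.324]
# base floor posts: crop (162,200),(397,408)
for u,v in((162,200),(397,408)): print(atz(c,(210+v/3,90+u/3),0.006,False))
# balance
u=np.array([.608-.595,.301-.022]);print(np.linalg.norm(u))
E
```

```text
[ 0.38427626 -0.35154986  0.23      ] [ 0.71628096 -0.2876037   0.23      ] 0.3381068357509725 10.902018136674592
[ 0.55500686 -0.34412558]
[ 0.40042329 -0.40673765  0.006     ]
[ 0.72677571 -0.34292586  0.006     ]
0.27930270317345657
```

```bash
cat >> h.py <<'E'
def plan(targets,hand,vmax=28,wmax=7.6,start=None):
    """targets: list of (pos m, Rmat). prints rows"""
    from bench import robot
    if start is None:
        s=robot.state(); p=np.array(s["eef_pos"]);Q=Rm(s["eef_rot"])
    else: p,Q=start
    rows=[]
    for tp,TR in targets:
        tp=np.asarray(tp,float)
        rv=R.from_matrix(Q.T@TR).as_rotvec(degrees=True)
        n=int(max(1,np.ceil(np.linalg.norm(tp-p)*1000/vmax),np.ceil(np.linalg.norm(rv)/wmax)))
        for i in range(n):
            d=(tp-p)/(n-i); sh=np.round(Q.T@d*1000/30,2)
            rv=R.from_matrix(Q.T@TR).as_rotvec(degrees=True)/(n-i); w=np.round(rv/8,2)
            rows.append([*sh.tolist(),*w.tolist(),hand])
            p=p+Q@(sh*.03); Q=Q@R.from_rotvec(w*8,degrees=True).as_matrix()
    print(len(rows),"rows; end",p.round(4),R.from_matrix(Q).as_euler('xyz',degrees=True).round(1))
    for k in range(0,len(rows),12): print("["+",".join("["+",".join(f"{x:g}" for x in r)+"]" for r in rows[k:k+12])+"]")
RO=np.array([.5555,-.344,0]); RY=-79.1
def rackT(p): return RO+Rm([0,0,RY])@np.asarray(p,float)
def leanR(deg,yaw=RY):
    t=np.radians(deg)
    z=np.array([np.sin(t),0,-np.cos(t)]);x=np.array([-np.cos(t),0,-np.sin(t)])
    return Rm([0,0,yaw])@np.column_stack([x,np.cross(z,x),z])
E
python3 - <<'E'
from h import *
a=np.array([-.5,0,.866]); 
T=rackT(np.array([-.003,0,.029])+a*.236)
V=np.array([.5,-.15,.42])
print(T)
plan([((.216,-.48,.40),Rm([180,0,22])),(V,leanR(20)),(T,leanR(30))],50)
E
```

```text
[ 0.53261945 -0.225183    0.233376  ]
31 rows; end [ 0.5327 -0.2251  0.2332] [-180.    30.   100.9]
[[0.1,-0.23,-0.8,-0,-0,0,50],[0.09,-0.23,-0.8,-0,-0,0,50],[0.1,-0.23,-0.8,-0,-0,0,50],[0.09,-0.24,-0.81,-0,-0,0,50],[0.1,-0.23,-0.8,-0,-0,0,50],[0.09,-0.24,-0.81,-0,-0,0,50],[0.1,-0.23,-0.8,-0,-0,0.01,50],[0.81,-0.42,-0.04,-0.11,-0.13,-0.61,50],[0.84,-0.35,-0.06,-0.11,-0.13,-0.61,50],[0.86,-0.27,-0.08,-0.11,-0.13,-0.61,50],[0.88,-0.2,-0.1,-0.11,-0.13,-0.61,50],[0.89,-0.12,-0.12,-0.11,-0.13,-0.61,50]]
[[0.9,-0.04,-0.14,-0.11,-0.13,-0.61,50],[0.89,0.04,-0.16,-0.11,-0.13,-0.61,50],[0.88,0.12,-0.17,-0.11,-0.13,-0.61,50],[0.87,0.19,-0.18,-0.11,-0.13,-0.61,50],[0.84,0.27,-0.2,-0.1,-0.13,-0.61,50],[0.82,0.34,-0.21,-0.11,-0.13,-0.61,50],[0.78,0.41,-0.21,-0.1,-0.13,-0.61,50],[0.74,0.48,-0.22,-0.11,-0.13,-0.61,50],[0.69,0.55,-0.23,-0.1,-0.13,-0.61,50],[0.63,0.61,-0.23,-0.11,-0.13,-0.61,50],[0.57,0.66,-0.23,-0.1,-0.13,-0.61,50],[-0.05,0.07,0.84,-0,-0.16,-0,50]]
[[-0.03,0.08,0.85,-0,-0.16,-0,50],[-0.01,0.07,0.85,-0,-0.15,-0,50],[0.01,0.08,0.84,-0,-0.16,-0,50],[0.03,0.07,0.85,-0,-0.15,-0,50],[0.05,0.08,0.84,-0,-0.16,-0,50],[0.06,0.07,0.84,-0,-0.15,-0,50],[0.09,0.08,0.85,-0,-0.16,-0,50]]
```

>>> step_arm([
  [0.1, -0.23, -0.8, 0, 0, 0, 50],
  [0.09, -0.23, -0.8, 0, 0, 0, 50],
  [0.1, -0.23, -0.8, 0, 0, 0, 50],
  [0.09, -0.24, -0.81, 0, 0, 0, 50],
  [0.1, -0.23, -0.8, 0, 0, 0, 50],
  [0.09, -0.24, -0.81, 0, 0, 0, 50],
  [0.1, -0.23, -0.8, 0, 0, 0.01, 50],
  [0.81, -0.42, -0.04, -0.11, -0.13, -0.61, 50],
  [0.84, -0.35, -0.06, -0.11, -0.13, -0.61, 50],
  [0.86, -0.27, -0.08, -0.11, -0.13, -0.61, 50],
  [0.88, -0.2, -0.1, -0.11, -0.13, -0.61, 50],
  [0.89, -0.12, -0.12, -0.11, -0.13, -0.61, 50],
], force=80)

```text
t: 2.15
eef_pos: [0.3045, -0.3727, 0.4127]
eef_rot: [176.7, 6.2, 46.7]
ft_force: [0.7, 0.4, 0.3]
width: 0.0498
```

>>> step_arm([
  [0.9, -0.04, -0.14, -0.11, -0.13, -0.61, 50],
  [0.89, 0.04, -0.16, -0.11, -0.13, -0.61, 50],
  [0.88, 0.12, -0.17, -0.11, -0.13, -0.61, 50],
  [0.87, 0.19, -0.18, -0.11, -0.13, -0.61, 50],
  [0.84, 0.27, -0.2, -0.1, -0.13, -0.61, 50],
  [0.82, 0.34, -0.21, -0.11, -0.13, -0.61, 50],
  [0.78, 0.41, -0.21, -0.1, -0.13, -0.61, 50],
  [0.74, 0.48, -0.22, -0.11, -0.13, -0.61, 50],
  [0.69, 0.55, -0.23, -0.1, -0.13, -0.61, 50],
  [0.63, 0.61, -0.23, -0.11, -0.13, -0.61, 50],
  [0.57, 0.66, -0.23, -0.1, -0.13, -0.61, 50],
])

```text
t: 3.25
eef_pos: [0.5006, -0.1299, 0.4263]
eef_rot: [-179.6, 20.9, 103.8]
ft_force: [0.3, -1.3, -0.0]
width: 0.05
```

Good tracking. Look now from here.

```bash
python3 - <<'E'
from h import *; from bench import finder,robot
s=robot.state();print(s["eef_pos"],s["eef_rot"],s["joint_pos"])
for n in("wrist","side"):
    c=cam(n); pickle.dump(c,open(n+"1.pkl","wb")); cv2.imwrite(f"pics/{n}1.png",c["img"][:,:,::-1])
    for t,z in dict(rack=0,weight_l=.029,lamp_bar=.23,weight_pan_top=.112,balance=0).items():
        for f in finder.tip_of(c,t)[:4]:
            print(n,t,round(f["p"],2),np.round(np.array(f["point"])*[420,560],1),atz(c,f["point"],z).round(3))
E
```

```text
[ 0.50063398 -0.1298999   0.42629374] [-179.56098848   20.90223691  103.77683583] [ 12.05405835  23.11491293 -22.04460209  83.36810461  30.37887346
  75.52356029  -2.45125212]
wrist rack 0.94 [179.1 279.5] [ 0.564 -0.352  0.   ]
wrist weight_l 0.93 [143.6 372.6] [ 0.701 -0.218  0.029]
wrist weight_l 0.86 [182.3 155.1] [ 0.324 -0.397  0.029]
wrist weight_l 0.73 [185.9 320.9] [ 0.639 -0.329  0.029]
wrist weight_l 0.58 [180.8 276.5] [ 0.555 -0.339  0.029]
wrist lamp_bar 0.95 [252.4 277.3] [ 0.551 -0.32   0.23 ]
side rack 0.83 [301.8 349.5] [ 0.566 -0.349  0.   ]
side rack 0.48 [183.5 173.5] [0.459 0.476 0.   ]
side weight_l 0.72 [296.7 348. ] [ 0.556 -0.348  0.029]
side weight_l 0.7 [279.9 360.3] [ 0.633 -0.324  0.029]
side weight_l 0.59 [354.  300.2] [ 0.316 -0.409  0.029]
side weight_l 0.49 [255.4 353.9] [ 0.694 -0.238  0.029]
side lamp_bar 0.74 [246.2 346.1] [ 0.537 -0.33   0.23 ]
side weight_pan_top 0.66 [205.9 279.1] [0.599 0.023 0.112]
side balance 0.77 [208.5 255.9] [0.614 0.166 0.   ]
```

View pics/wrist1.png

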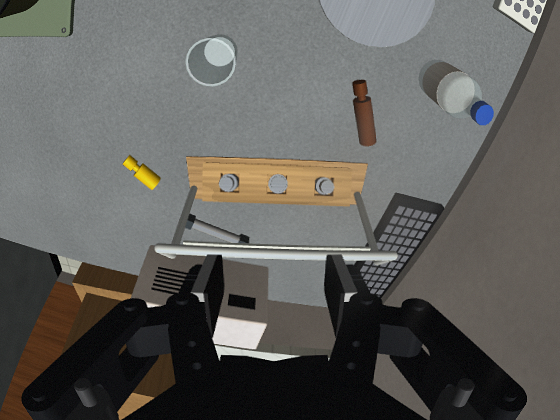

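View pics/side1.png

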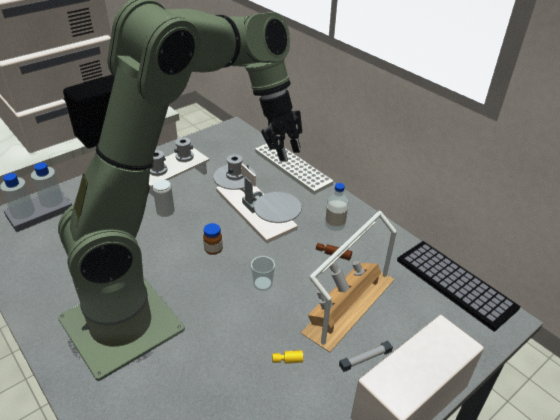

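```bash
python3 - <<'E'
from h import *
w=pickle.load(open("wrist1.pkl","rb"));s=pickle.load(open("side1.pkl","rb"));c=pickle.load(open("scene0.pkl","rb"))
def z(c,r0,r1,q0,q1,k): return cv2.resize(c["img"][r0:r1,q0:q1,::-1],None,fx=k,fy=k,interpolation=cv2.INTER_CUBIC)
cv2.imwrite("pics/wz1.png",z(w,140,270,140,410,2.9)); cv2.imwrite("pics/sz1.png",z(s,200,350,290,410,4))
E
```

```text
(no output)
```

View pics/wz1.png

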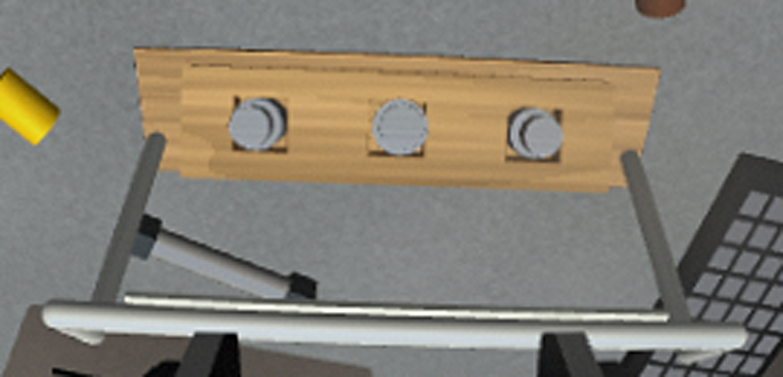

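View pics/sz1.png

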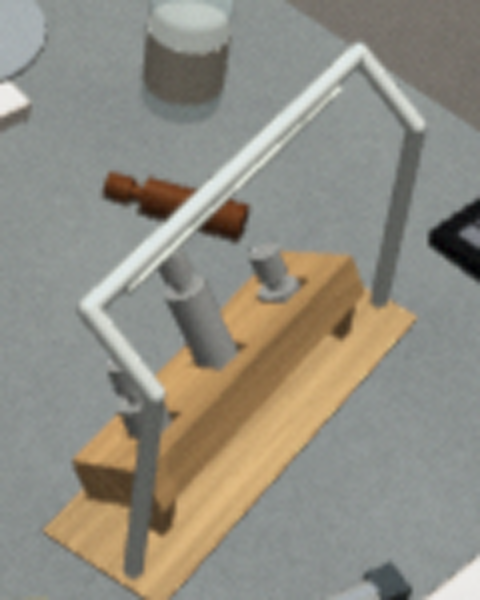

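```bash
python3 - <<'E'
from h import *
w=pickle.load(open("wrist1.pkl","rb"));s=pickle.load(open("side1.pkl","rb"));c=pickle.load(open("scene0.pkl","rb"))
def t(*a): return tri([ray(k,p[::-1],False) for k,p in a])
A=t((c,(138.3,227.3)),(s,(312,276.3)),(w,(157.2,249)));B=t((c,(229.3,304)),(s,(380,211.8)),(w,(395.9,255.5)))
print(A,B,np.linalg.norm(A-B),np.degrees(np.arctan2(*(B-A)[1::-1])))
yaw=np.arctan2(*(B-A)[1::-1])-np.pi/2;print((A+B)[:2]/2+.025*np.array([np.cos(yaw),np.sin(yaw)]))
K=t((w,(277.9,183.8)),(s,(334.5,263.5)));print("knobtop L",K, "in rack",Rm([0,0,-RY])@(K-RO))
for lean in (30,33,36):
    for y,h in((-.085,.08),(0,.116),(.085,.062)):
        a=np.array([-np.sin(np.radians(lean)),0,np.cos(np.radians(lean))]);P=rackT(np.array([-.003,y,.029])+a*h)
        print(lean,y,P.round(3),"w",proj(w,P).round(1),"s",proj(s,P).round(1),"c",proj(c,P).round(1))
print("base rack corners w",[proj(w,rackT((x,y,0.006))).round(1).tolist() for x in(-.06,.06) for y in(-.165,.165)])
E
```

```text
[ 0.38804968 -0.35388118  0.23370311] [ 0.71739704 -0.28813179  0.23100861] 0.3358570065783647 11.289844084394973
[ 0.55761767 -0.34552272]
knobtop L [ 0.54627125 -0.28560203  0.12127399] in rack [-0.05908951  0.00198053  0.12127399]
30 -0.085 [ 0.464 -0.318  0.098] w [225.5 183.3] s [319.5 289.5] c [174.  261.9]
30 0 [ 0.544 -0.284  0.129] w [278.4 187.4] s [332.7 262.1] c [197.4 270.3]
30 0.085 [ 0.633 -0.295  0.083] w [327.3 186.9] s [355.1 262. ] c [214.3 301.7]
33 -0.085 [ 0.463 -0.314  0.096] w [225.6 180.7] s [318.4 289.4] c [175.  261.4]
33 0 [ 0.543 -0.279  0.126] w [278.5 183.4] s [331.1 262. ] c [198.9 269.5]
33 0.085 [ 0.632 -0.292  0.081] w [327.4 185. ] s [354.2 261.9] c [215.  301.2]
36 -0.085 [ 0.463 -0.311  0.094] w [225.7 178.1] s [317.4 289.4] c [176.  260.9]
36 0 [ 0.542 -0.274  0.123] w [278.7 179.3] s [329.6 262.1] c [200.3 268.8]
36 0.085 [ 0.632 -0.289  0.079] w [327.5 183.1] s [353.4 262. ] c [215.8 300.8]
base rack corners w [[189.5, 146.4], [365.2, 154.6], [195.1, 197.8], [353.5, 204.5]]
```

```bash
sed -i 's/^RO=.*/RO=np.array([.5565,-.3445,0]); RY=-79.0/' h.py; cat >> h.py <<'E'
def along(y,lean,d):
    t=np.radians(lean); return rackT(np.array([-.003,y,.029])+np.array([-np.sin(t),0,np.cos(t)])*d)
E
python3 - <<'E'
from h import *
plan([(along(0,33,.17),leanR(33))],50)
E
```

```text
11 rows; end [ 0.5383 -0.2506  0.1717] [180.  33. 101.]
[[-0.08,0.03,0.86,0.01,-0.14,0.03,50],[-0.06,0.04,0.86,0.01,-0.14,0.03,50],[-0.05,0.04,0.86,0.01,-0.14,0.03,50],[-0.03,0.04,0.86,0.01,-0.14,0.02,50],[-0.01,0.04,0.86,0.01,-0.14,0.03,50],[0.01,0.04,0.86,0.01,-0.14,0.02,50],[0.02,0.04,0.86,0.01,-0.14,0.03,50],[0.04,0.04,0.86,0.01,-0.13,0.02,50],[0.05,0.05,0.85,0,-0.14,0.03,50],[0.07,0.04,0.85,0.01,-0.13,0.02,50],[0.09,0.05,0.85,0,-0.14,0.03,50]]
```

>>> step_arm([
  [-0.08, 0.03, 0.86, 0.01, -0.14, 0.03, 50],
  [-0.06, 0.04, 0.86, 0.01, -0.14, 0.03, 50],
  [-0.05, 0.04, 0.86, 0.01, -0.14, 0.03, 50],
  [-0.03, 0.04, 0.86, 0.01, -0.14, 0.02, 50],
  [-0.01, 0.04, 0.86, 0.01, -0.14, 0.03, 50],
  [0.01, 0.04, 0.86, 0.01, -0.14, 0.02, 50],
  [0.02, 0.04, 0.86, 0.01, -0.14, 0.03, 50],
  [0.04, 0.04, 0.86, 0.01, -0.13, 0.02, 50],
  [0.05, 0.05, 0.85, 0, -0.14, 0.03, 50],
  [0.07, 0.04, 0.85, 0.01, -0.13, 0.02, 50],
  [0.09, 0.05, 0.85, 0, -0.14, 0.03, 50],
])

```text
t: 4.95
eef_pos: [0.5409, -0.256, 0.1659]
eef_rot: [179.4, 33.4, 100.5]
ft_force: [0.8, -0.9, 1.1]
width: 0.0502
```

```bash
python3 - <<'E'
from h import *; from bench import finder,robot
s=robot.state();print(s["eef_pos"],s["eef_rot"])
for n in("wrist","side"):
    c=cam(n); pickle.dump(c,open(n+"2.pkl","wb")); cv2.imwrite(f"pics/{n}2.png",c["img"][:,:,::-1])
w=pickle.load(open("wrist2.pkl","rb"))
cv2.imwrite("pics/w2z.png",cv2.resize(w["img"][150:400,150:420,::-1],None,fx=2.4,fy=2.4,interpolation=cv2.INTER_CUBIC))
for l in(30,33,36): print(l,[proj(w,along(0,l,d)).round(1).tolist() for d in(.084,.094,.116)])
print([proj(w,along(y,30,d)).round(1).tolist() for y,d in((-.085,.08),(.085,.062))])
E
```

```text
[ 0.5408761  -0.25596969  0.16591868] [179.37393863  33.38421251 100.50095338]
30 [[269.5, 218.5], [269.4, 224.1], [269.2, 238.3]]
33 [[269.4, 212.8], [269.3, 217.5], [269.1, 229.5]]
36 [[269.3, 206.9], [269.2, 210.7], [268.9, 220.3]]
[[158.6, 216.9], [374.4, 206.6]]
```

View pics/w2z.png

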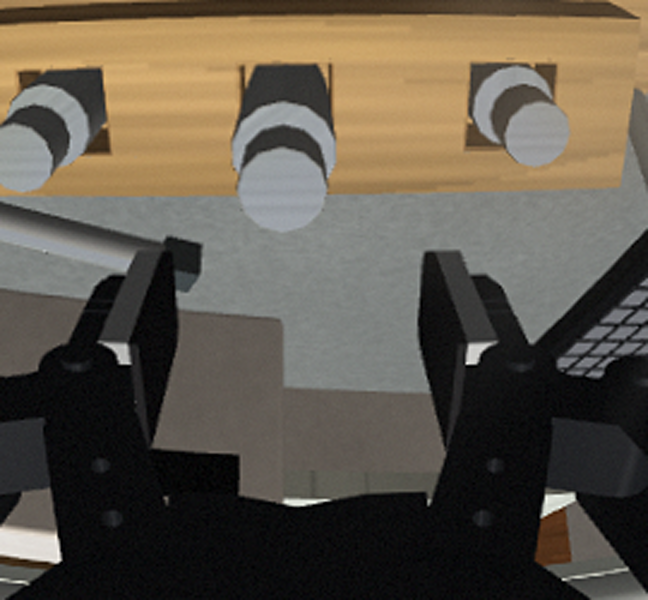

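View pics/wrist2.png

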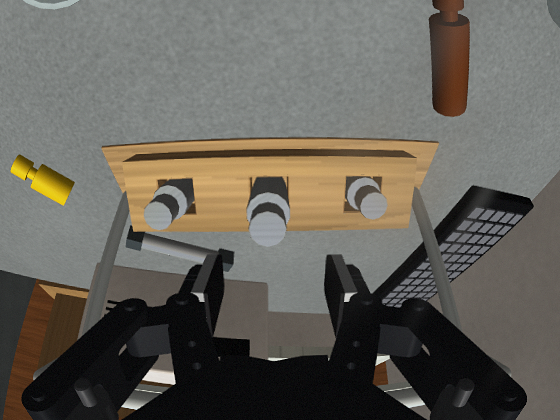

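View pics/side2.png

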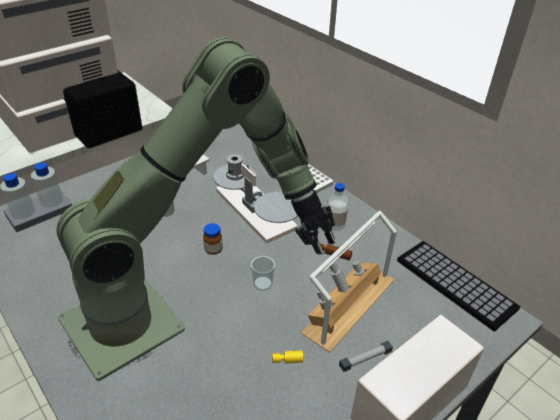

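```bash
python3 - <<'E'
from h import *
plan([(along(-.0006,33,.125),leanR(33)),(along(-.0006,33,.125),leanR(33))],50,vmax=15)
E
```

```text
4 rows; end [ 0.5424 -0.2749  0.1339] [-180.   33.  101.]
[[0.01,-0.01,0.4,0.01,0.01,-0.01,50],[0.01,-0.02,0.4,0,0.02,-0.01,50],[0,-0.01,0.4,0.01,0.01,-0.02,50],[0,-0,-0,-0,0,0,50]]
```

>>> step_arm([
  [0.01, -0.01, 0.4, 0.02, 0.01, -0.02, 50],
  [0.01, -0.02, 0.4, 0.02, 0.02, -0.02, 50],
  [0, -0.01, 0.4, 0.02, 0.01, -0.02, 50],
  [0, 0, 0, 0, 0, 0, 50],
])

```text
t: 5.45
eef_pos: [0.5433, -0.2763, 0.1344]
eef_rot: [-179.7, 33.0, 101.1]
ft_force: [-0.2, -0.3, -0.2]
width: 0.0502
```

```bash
python3 - <<'E'
from h import *; from bench import robot
s=robot.state();print(s["eef_pos"],s["eef_rot"])
w=cam("wrist")
cv2.imwrite("pics/w3z.png",cv2.resize(w["img"][150:400,150:420,::-1],None,fx=2.4,fy=2.4,interpolation=cv2.INTER_CUBIC))
for l in(30,33,36): print(l,[proj(w,along(0,l,d)).round(1).tolist() for d in(.084,.094,.116)])
plan([(along(-.0006,33,.087),leanR(33)),(along(-.0006,33,.087),leanR(33))],50,vmax=10)
E
```

```text
[ 0.54329932 -0.2762841   0.13435911] [-179.6809239    32.96372686  101.14228251]
30 [[272.2, 239.9], [272.0, 247.5], [271.6, 266.9]]
33 [[272.2, 233.4], [272.0, 239.9], [271.6, 256.7]]
36 [[272.2, 226.6], [272.0, 232.0], [271.6, 246.0]]
5 rows; end [ 0.5463 -0.2953  0.1019] [-179.9   33.   101. ]
[[0.01,-0.01,0.32,-0.01,-0,0,50],[0.01,-0.01,0.32,-0,-0,0,50],[0.02,-0,0.32,-0.01,-0,0.01,50],[0.01,-0.01,0.32,-0,-0,0,50],[0,0,-0,-0,-0,0,50]]
```

View pics/w3z.png

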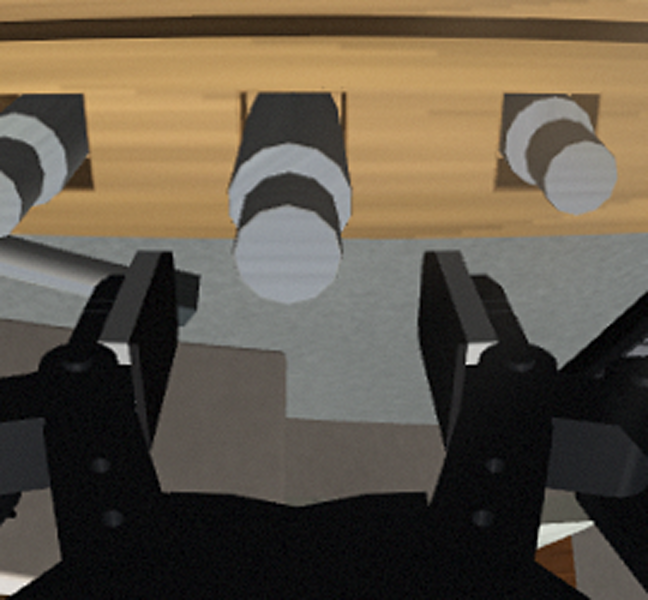

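>>> step_arm([
  [0.02, -0.02, 0.32, -0.01, 0.02, 0, 50],
  [0.02, -0.02, 0.32, 0, 0.02, 0, 50],
  [0.02, -0.01, 0.32, -0.01, 0.02, 0, 50],
  [0.01, -0.01, 0.32, 0, 0, 0, 50],
  [0, 0, 0, 0, 0, 0, 50],
])

```text
t: 6.0
eef_pos: [0.5457, -0.2964, 0.0994]
eef_rot: [-180.0, 32.4, 101.1]
ft_force: [-0.1, 0.7, 0.5]
width: 0.0499
```

```bash
python3 - <<'E'
from h import *; from bench import robot
s=robot.state();print(s["eef_pos"],s["eef_rot"],s["ft_force"])
w=cam("wrist")
cv2.imwrite("pics/w4z.png",cv2.resize(w["img"][150:400,150:420,::-1],None,fx=2.4,fy=2.4,interpolation=cv2.INTER_CUBIC))
plan([(along(-.001,33.5,.087),leanR(33.5))],50,vmax=10)
E
```

```text
[ 0.54571327 -0.29638924  0.09935717] [-179.99221046   32.44815913  101.08848753] [-0.14757814  0.71268264  0.51071828]
1 rows; end [ 0.5459 -0.2946  0.1015] [-180.    33.5  101. ]
[[0.01,0.01,-0.07,0.01,-0.13,0.01,50]]
```

View pics/w4z.png

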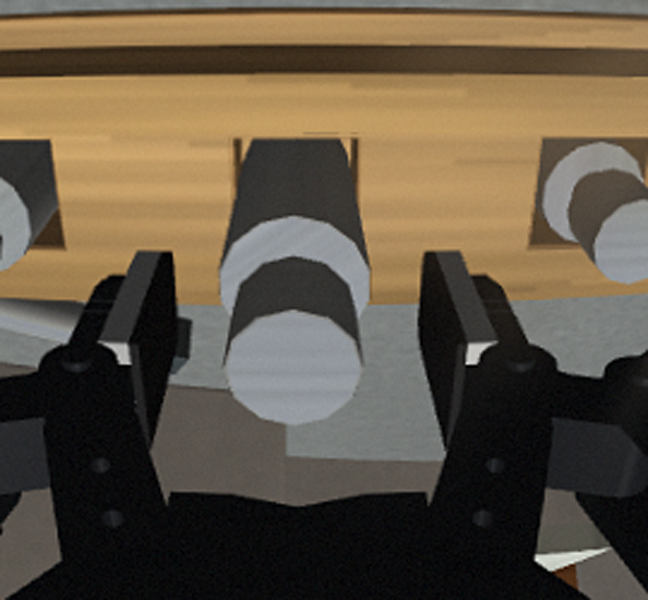

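>>> step_arm([
  [0, 0, -0.07, 0, -0.13, 0, 50],
  [0, 0, 0, 0, 0, 0, 10],
  [0, 0, 0, 0, 0, 0, 10],
  [0, 0, 0, 0, 0, 0, 10],
  [0, 0, 0, 0, 0, 0, 10],
], force=80)

```text
t: 6.55
eef_pos: [0.5459, -0.2948, 0.1023]
eef_rot: [179.9, 33.5, 101.1]
ft_force: [0.2, 0.6, -2.3]
width: 0.0224
```

```bash
python3 - <<'E'
from h import *; from bench import robot
s=robot.state();print(s["eef_pos"],s["eef_rot"],s["ft_force"],s["width"])
w=cam("wrist")
cv2.imwrite("pics/w5z.png",cv2.resize(w["img"][150:400,150:420,::-1],None,fx=2.4,fy=2.4,interpolation=cv2.INTER_CUBIC))
plan([(along(-.001,33.5,.087+.05),leanR(33.5)),(along(-.001,33.5,.087+.08),leanR(33.5))],10,vmax=12)
E
```

```text
[ 0.54588897 -0.2947675   0.10233196] [179.94230646  33.48570508 101.07599055] [ 0.17127256  0.55223693 -2.25753005] 0.022371506838526196
8 rows; end [ 0.5373 -0.2512  0.1683] [180.   33.5 101. ]
[[0,0,-0.33,0,-0,0,10],[0,0,-0.33,0,-0,0,10],[0.01,0,-0.33,0,-0,0,10],[0,0,-0.33,0.01,-0,0,10],[0.01,-0,-0.33,0,-0,0.01,10],[-0,0,-0.33,0,-0,-0,10],[-0,0,-0.33,0,-0,-0,10],[-0,0,-0.34,0,-0,-0,10]]
```

View pics/w5z.png

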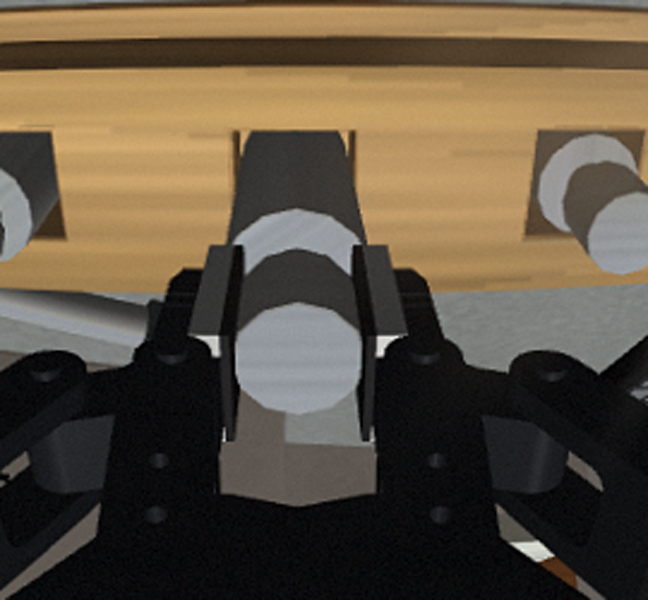

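>>> step_arm([
  [0, 0, -0.3, 0, 0, 0, 10],
  [0, 0, -0.33, 0, 0, 0, 10],
  [0, 0, -0.33, 0, 0, 0, 10],
  [0, 0, -0.33, 0, 0, 0, 10],
])

```text
t: 7.0
eef_pos: [0.5407, -0.2722, 0.1358]
eef_rot: [-179.9, 33.4, 101.1]
ft_force: [0.4, 0.1, -6.3]
width: 0.0221
```

```bash
python3 - <<'E'
from h import *; from bench import robot
s=robot.state();print(s["eef_pos"],s["eef_rot"],s["ft_force"],s["width"])
w=cam("wrist")
cv2.imwrite("pics/w6z.png",cv2.resize(w["img"][150:400,150:420,::-1],None,fx=2.4,fy=2.4,interpolation=cv2.INTER_CUBIC))
E
```

```text
[ 0.54068266 -0.27216399  0.13579291] [-179.93748363   33.36441434  101.11022054] [ 0.41076072  0.09434877 -6.27448778] 0.022105804165512614
```

View pics/w6z.png

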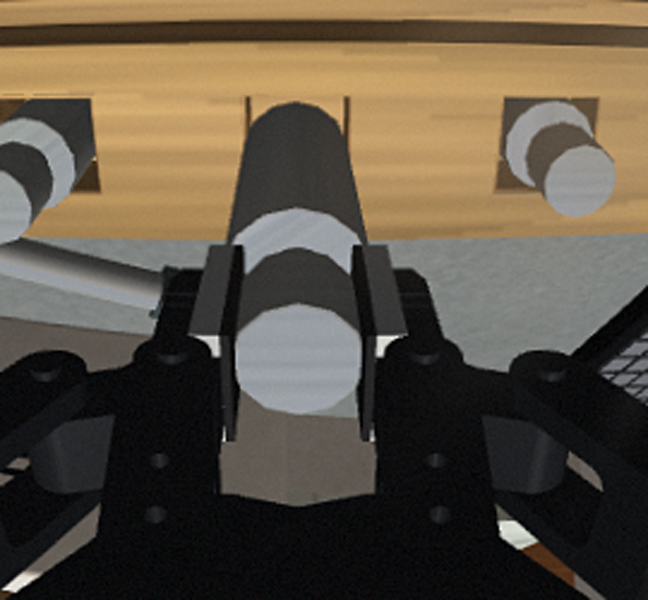

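```bash
python3 - <<'E'
from h import *; from bench import robot
print(np.linalg.norm(np.array([.5459,-.2948,.1023])-rackT([-.003,0,.029])))
s=robot.state();p=np.array(s["eef_pos"]);Q=Rm(s["eef_rot"])
V=leanR(0)
plan([(p-Q[:,2]*.05,Q),((.575,-.14,.26),V),((.597,-.0235,.24),V)],10,vmax=22,wmax=5)
E
```

```text
0.08751847417425623
16 rows; end [ 0.597  -0.0234  0.2401] [-180.    0.  101.]
[[-0,0,-0.56,0,0,0,10],[0,0,-0.55,0,0,0,10],[0,0,-0.56,0,0,0,10],[0.16,0.28,-0.57,0,0.6,0,10],[0.21,0.28,-0.55,0,0.6,0,10],[0.26,0.28,-0.54,0,0.59,0,10],[0.3,0.28,-0.51,0,0.6,0,10],[0.34,0.28,-0.49,0,0.59,0.01,10],[0.38,0.28,-0.45,0,0.6,0,10],[0.42,0.27,-0.42,0.01,0.59,0.01,10],[0.61,0.24,0.11,-0,0,-0,10],[0.61,0.24,0.11,-0,0,-0,10]]
[[0.61,0.25,0.11,-0,0,-0,10],[0.62,0.24,0.11,-0,0,-0,10],[0.61,0.25,0.11,-0,0,-0,10],[0.62,0.24,0.11,-0,0,-0,10]]
```

>>> step_arm([
  [0, 0, -0.56, 0, 0, 0, 10],
  [0, 0, -0.55, 0, 0, 0, 10],
  [0, 0, -0.56, 0, 0, 0, 10],
  [0.16, 0.28, -0.57, 0, 0.6, 0, 10],
  [0.21, 0.28, -0.55, 0, 0.6, 0, 10],
  [0.26, 0.28, -0.54, 0, 0.59, 0, 10],
  [0.3, 0.28, -0.51, 0, 0.6, 0, 10],
  [0.34, 0.28, -0.49, 0, 0.59, 0, 10],
  [0.38, 0.28, -0.45, 0, 0.6, 0, 10],
  [0.42, 0.27, -0.42, 0, 0.59, 0, 10],
  [0, 0, 0, 0, 0, 0, 10],
])

```text
t: 8.15
eef_pos: [0.5737, -0.1296, 0.2702]
eef_rot: [180.0, -1.7, 101.8]
ft_force: [0.1, -0.6, -6.5]
width: 0.0216
```

```bash
python3 - <<'E'
from h import *; from bench import robot,finder
s=robot.state();print(s["eef_pos"],s["eef_rot"],s["ft_force"],s["width"])
for n in("side","scene","wrist"):
    c=cam(n); pickle.dump(c,open(n+"7.pkl","wb")); cv2.imwrite(f"pics/{n}7.png",c["img"][:,:,::-1])
    for f in finder.tip_of(c,"weight_pan_top")[:2]: print(n,round(f["p"],2),atz(c,f["point"],.112))
    for f in finder.tip_of(c,"part_pan_top")[:2]: print(n,round(f["p"],2),atz(c,f["point"],.068))
V=leanR(0)
plan([((.597,-.0235,.24),V)],10,vmax=22,wmax=5)
E
```

```text
[ 0.57371022 -0.12960809  0.2701579 ] [179.95141421  -1.70012404 101.75949319] [ 0.0639723  -0.5667666  -6.51831253] 0.02161200005899491
side 0.94 [0.60622421 0.02879934 0.112     ]
side 0.84 [0.61710773 0.30956516 0.068     ]
side 0.34 [0.56794918 0.11264051 0.068     ]
scene 0.85 [0.59679544 0.02963939 0.112     ]
scene 0.7 [0.6034598  0.29877667 0.068     ]
wrist 0.76 [0.59353968 0.02544104 0.112     ]
6 rows; end [ 0.5969 -0.0234  0.24  ] [180.  -0. 101.]
[[0.54,0.25,0.18,-0,-0.03,0.02,10],[0.55,0.25,0.17,-0,-0.03,0.02,10],[0.55,0.25,0.17,-0,-0.03,0.02,10],[0.55,0.25,0.17,-0,-0.04,0.01,10],[0.55,0.24,0.17,-0,-0.03,0.02,10],[0.55,0.24,0.16,-0.01,-0.03,0.01,10]]
```

View pics/side7.png

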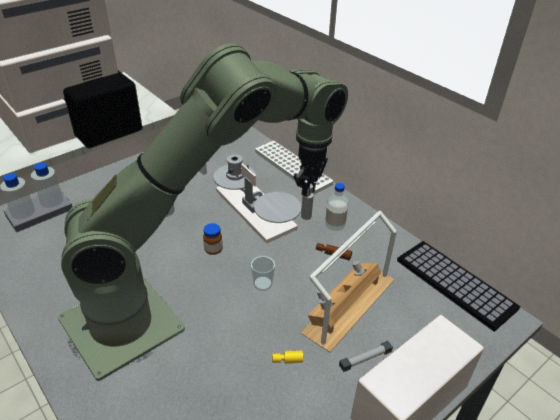

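View pics/wrist7.png

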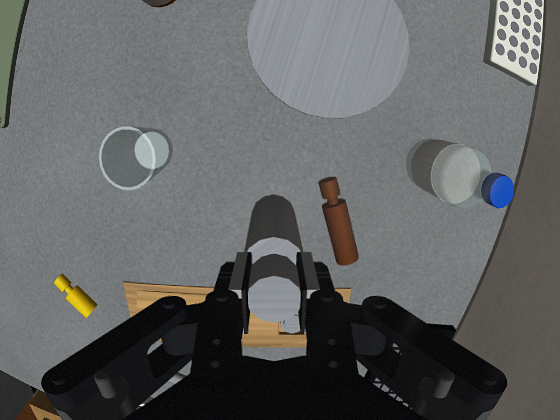

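>>> step_arm([
  [0.55, 0.25, 0.17, 0, -0.03, 0.02, 10],
  [0.56, 0.25, 0.17, 0, -0.03, 0.02, 10],
  [0.56, 0.25, 0.17, 0, -0.03, 0.02, 10],
  [0.56, 0.25, 0.17, 0, -0.04, 0.01, 10],
  [0.56, 0.24, 0.17, 0, -0.03, 0.02, 10],
  [0.5, 0.2, 0.16, 0, -0.03, 0.01, 10],
  [0, 0, 0, 0, 0, 0, 10],
])

```text
t: 9.3
eef_pos: [0.596, -0.0204, 0.2382]
eef_rot: [-179.9, 0.2, 101.0]
ft_force: [-0.1, -0.3, -5.7]
width: 0.0218
```

```bash
python3 - <<'E'
from h import *; from bench import robot,finder
s=robot.state();print(s["eef_pos"],s["eef_rot"],s["ft_force"],s["width"])
for n in("scene","side"):
    c=cam(n); cv2.imwrite(f"pics/{n}8.png",cv2.resize(c["img"][130:290,180:400,::-1],None,fx=3.5,fy=3.5,interpolation=cv2.INTER_CUBIC))
plan([((.598,-.020,.205),leanR(0))],10,vmax=12,wmax=5)
E
```

```text
[ 0.59596272 -0.0204064   0.23817434] [-179.8900249     0.2037443   100.95531406] [-0.12397158 -0.29531012 -5.6692307 ] 0.02180043998885811
3 rows; end [ 0.5981 -0.0199  0.205 ] [-180.   -0.  101.]
[[0.03,0.03,0.37,-0,0.01,-0.01,10],[0.03,0.03,0.38,-0.01,0.01,-0.01,10],[0.03,0.03,0.37,-0,0.02,-0,10]]
```

View pics/scene8.png

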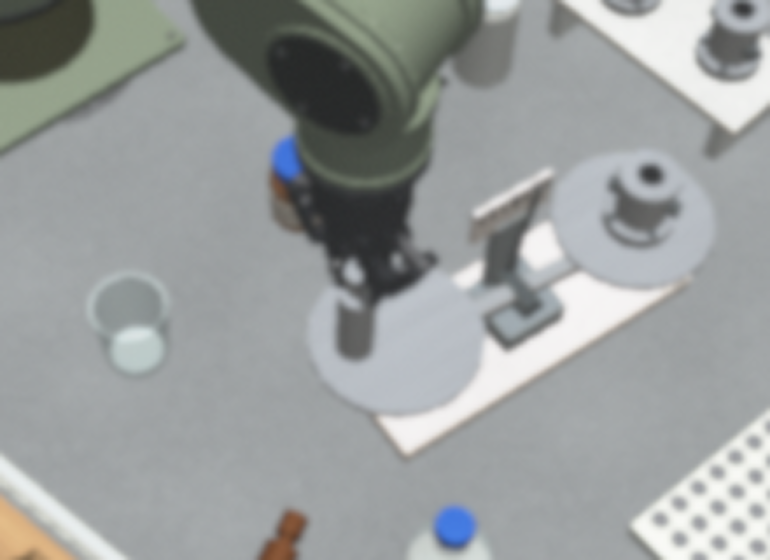

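View pics/side8.png

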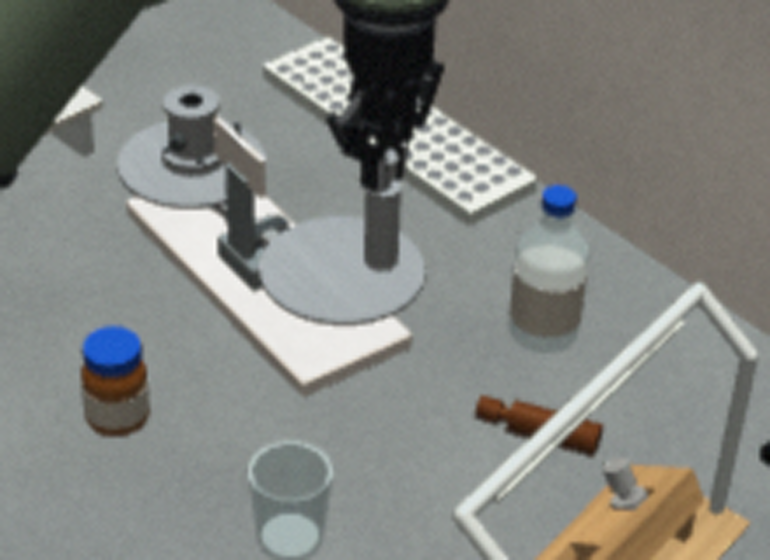

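>>> step_arm([
  [0.03, 0.03, 0.35, 0, 0.01, -0.01, 10],
  [0.03, 0.03, 0.35, 0, 0.01, -0.01, 10],
  [0.03, 0.03, 0.25, 0, 0.02, 0, 10],
  [0, 0, 0, 0, 0, 0, 10],
  [0, 0, 0.1, 0, 0, 0, 10],
  [0, 0, 0.1, 0, 0, 0, 10],
])

```text
t: 10.0
eef_pos: [0.598, -0.0227, 0.201]
eef_rot: [-179.9, 0.0, 100.8]
ft_force: [-0.2, 0.6, -6.1]
width: 0.0219
```

>>> step_arm([
  [0, 0, 0.07, 0, 0, 0, 10],
  [0, 0, 0.05, 0, 0, 0, 10],
])

```text
t: 10.2
eef_pos: [0.5982, -0.0229, 0.1975]
eef_rot: [-179.9, 0.0, 100.8]
ft_force: [-2.1, -1.2, 0.5]
width: 0.0217
```

>>> step_arm([
  [0, 0, 0, 0, 0, 0, 10],
  [0, 0, 0, 0, 0, 0, 10],
])

```text
t: 10.4
eef_pos: [0.5982, -0.023, 0.1979]
eef_rot: [-179.9, 0.1, 100.8]
ft_force: [-2.0, -0.3, -0.0]
width: 0.0214
```

>>> step_arm([
  [0, 0, 0, 0, 0, 0, 20],
  [0, 0, 0, 0, 0, 0, 26],
  [0, 0, 0, 0, 0, 0, 30],
  [0, 0, 0, 0, 0, 0, 38],
  [0, 0, -0.3, 0, 0, 0, 38],
  [0, 0, -0.6, 0, 0, 0, 38],
  [0, 0, -0.8, 0, 0, 0, 45],
  [0, 0, -0.8, 0, 0, 0, 45],
  [-0.3, 0, -0.8, 0, 0, 0, 50],
  [-0.4, 0, -0.6, 0, 0, 0, 50],
  [0, 0, 0, 0, 0, 0, 50],
])

```text
t: 11.5
eef_pos: [0.6028, -0.0428, 0.3247]
eef_rot: [179.8, -0.0, 100.9]
ft_force: [-0.2, -0.0, -0.9]
width: 0.0501
```

```bash
python3 - <<'E'
from h import *; from bench import robot,finder
s=robot.state();print(s["eef_pos"],s["eef_rot"],s["ft_force"],s["width"])
for n in("scene","side","wrist"):
    c=cam(n); pickle.dump(c,open(n+"9.pkl","wb"))
    im=c["img"][:,:,::-1] if n=="wrist" else cv2.resize(c["img"][130:290,180:400,::-1],None,fx=3.5,fy=3.5,interpolation=cv2.INTER_CUBIC)
    cv2.imwrite(f"pics/{n}9.png",im)
E
```

```text
[ 0.60275586 -0.0427871   0.32465017] [ 1.79767484e+02 -2.52887720e-02  1.00876153e+02] [-0.20406838 -0.01458358 -0.91279393] 0.05007098632831285
```

View pics/side9.png

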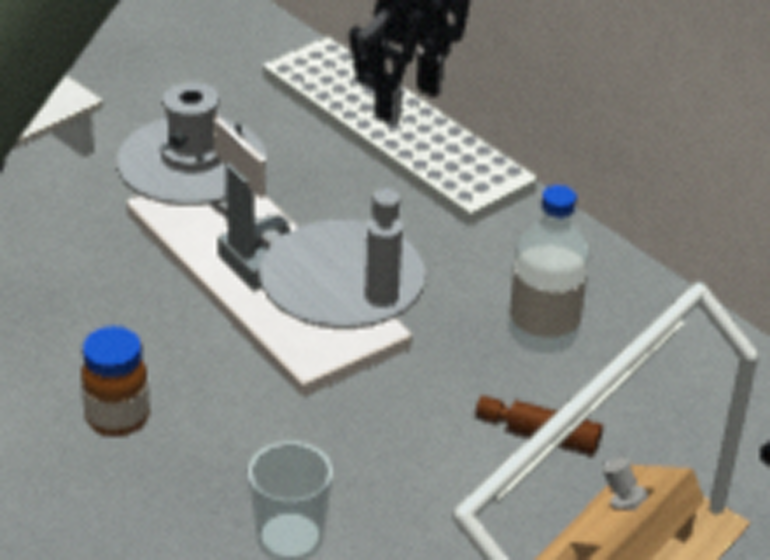

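View pics/wrist9.png

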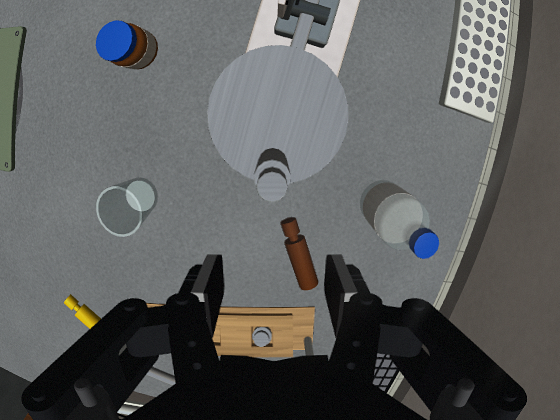

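View pics/scene9.png

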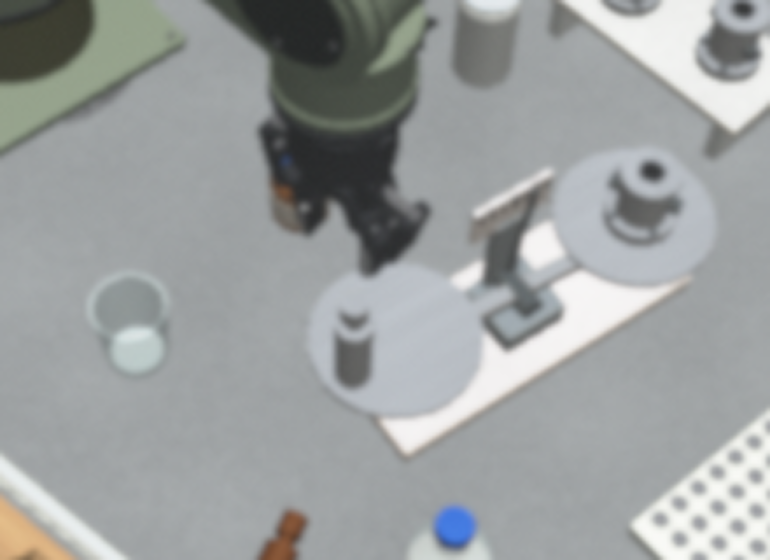

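```bash
python3 - <<'E'
from h import *
for n,(r0,r1,q0,q1) in dict(side=(148,192,210,252),scene=(165,220,330,390)).items():
    a=pickle.load(open(n+"7.pkl","rb"));b=pickle.load(open(n+"9.pkl","rb"))
    g=lambda c:cv2.cvtColor(c["img"],cv2.COLOR_RGB2GRAY).astype(np.float32)
    A,B=g(a),g(b)
    # housing patch ECC
    for rr in((155,178,222,245),) if n=="side" else ((170,202,350,378),):
        T=A[rr[0]:rr[1],rr[2]:rr[3]];W=np.eye(2,3,dtype=np.float32)
        cc,W=cv2.findTransformECC(T,B[rr[0]:rr[1],rr[2]:rr[3]],W,cv2.MOTION_TRANSLATION);print(n,cc,W[:,2])
    P=np.array([.608,.301,.1]);print(" pred px for -/+3.5,5,10mm:",[(proj(a,P+[0,0,d])-proj(a,P)).round(2) for d in(.0035,.010)])
E
```

```text
side 0.9880810900794582 [-0.10831162 -0.88067424]
 pred px for -/+3.5,5,10mm: [array([-0.03, -0.79]), array([-0.1 , -2.28])]
scene 0.9338781886559961 [ 0.32185403 -0.77436197]
 pred px for -/+3.5,5,10mm: [array([ 0.18, -0.62]), array([ 0.51, -1.79])]
```

```bash
python3 - <<'E'
from h import *
plan([((.51,-.14,.33),leanR(15)),(along(-.086,31,.15),leanR(31))],50)
E
```

```text
14 rows; end [ 0.4568 -0.2823  0.1575] [180.  31. 101.]
[[-0.53,-0.73,-0.06,0,-0.38,-0,50],[-0.53,-0.73,-0.03,0,-0.38,-0,50],[-0.53,-0.72,0,0,-0.38,-0,50],[-0.53,-0.73,0.03,0,-0.37,-0,50],[-0.53,-0.72,0.06,0,-0.38,-0,50],[-0.3,-0.29,0.74,0,-0.22,-0,50],[-0.27,-0.3,0.75,0,-0.22,-0,50],[-0.25,-0.29,0.76,0,-0.22,-0,50],[-0.23,-0.3,0.77,0,-0.22,-0,50],[-0.21,-0.29,0.77,0,-0.22,-0,50],[-0.18,-0.3,0.78,0,-0.22,-0,50],[-0.16,-0.29,0.78,0,-0.23,-0,50]]
[[-0.13,-0.3,0.79,0,-0.22,-0,50],[-0.11,-0.29,0.79,0,-0.23,-0,50]]
```

>>> step_arm([
  [-0.53, -0.73, -0.06, 0, -0.38, 0, 50],
  [-0.53, -0.73, -0.03, 0, -0.38, 0, 50],
  [-0.53, -0.72, 0, 0, -0.38, 0, 50],
  [-0.53, -0.73, 0.03, 0, -0.37, 0, 50],
  [-0.53, -0.72, 0.06, 0, -0.38, 0, 50],
  [-0.3, -0.29, 0.74, 0, -0.22, 0, 50],
  [-0.27, -0.3, 0.75, 0, -0.22, 0, 50],
  [-0.25, -0.29, 0.76, 0, -0.22, 0, 50],
  [-0.23, -0.3, 0.77, 0, -0.22, 0, 50],
  [-0.21, -0.29, 0.77, 0, -0.22, 0, 50],
  [-0.18, -0.3, 0.78, 0, -0.22, 0, 50],
  [-0.16, -0.29, 0.78, 0, -0.23, 0, 50],
])

```text
t: 12.85
eef_pos: [0.4601, -0.2511, 0.1866]
eef_rot: [-179.5, 27.6, 102.0]
ft_force: [1.7, -1.2, -0.2]
width: 0.0498
```

>>> step_arm([
  [-0.1, -0.2, 0.5, 0, -0.2, 0, 50],
  [0, 0, 0, 0, 0, 0, 50],
])

```text
t: 13.05
eef_pos: [0.4535, -0.2612, 0.1712]
eef_rot: [-179.1, 29.1, 102.2]
ft_force: [-0.0, 0.0, 0.9]
width: 0.0498
```

```bash
python3 - <<'E'
from h import *; from bench import robot
s=robot.state();print(s["eef_pos"],s["eef_rot"],s["ft_force"])
w=cam("wrist"); pickle.dump(w,open("wrist10.pkl","wb"))
cv2.imwrite("pics/w10z.png",cv2.resize(w["img"][150:400,150:420,::-1],None,fx=2.4,fy=2.4,interpolation=cv2.INTER_CUBIC))
for l in(28,30,32,34): print(l,[(proj(w,along(-.085,l,d))*2.4-360).round(0).tolist() for d in(.048,.058,.080)])
plan([(along(-.0855,31,.09),leanR(31))],50,vmax=14)
E
```

```text
[ 0.45346725 -0.2612262   0.17121655] [-179.10883886   29.09233728  102.24092442] [-0.04182979  0.02489913  0.86338255]
28 [[296.0, 162.0], [295.0, 172.0], [295.0, 197.0]]
30 [[296.0, 158.0], [295.0, 167.0], [295.0, 189.0]]
32 [[296.0, 153.0], [296.0, 161.0], [295.0, 181.0]]
34 [[296.0, 149.0], [296.0, 156.0], [295.0, 172.0]]
7 rows; end [ 0.4632 -0.3124  0.1063] [180.  31. 101.]
[[-0.07,-0,0.4,-0,-0.03,0.02,50],[-0.06,-0.01,0.39,-0,-0.04,0.02,50],[-0.06,-0,0.4,-0.01,-0.03,0.02,50],[-0.06,-0.01,0.4,-0,-0.04,0.02,50],[-0.06,-0,0.39,-0.01,-0.03,0.02,50],[-0.05,-0.01,0.4,-0,-0.04,0.02,50],[-0.06,-0,0.39,-0.01,-0.03,0.01,50]]
```

View pics/w10z.png

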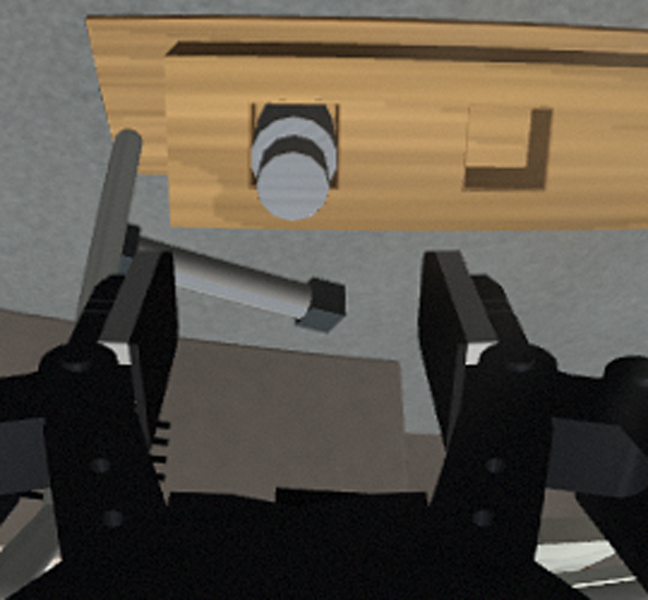

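>>> step_arm([
  [-0.07, 0, 0.4, -0.02, -0.05, 0.03, 50],
  [-0.06, -0.01, 0.39, -0.02, -0.05, 0.03, 50],
  [-0.06, 0, 0.4, -0.02, -0.05, 0.03, 50],
  [-0.06, -0.01, 0.4, 0, -0.04, 0.02, 50],
  [-0.06, 0, 0.39, -0.01, -0.03, 0.02, 50],
  [-0.05, -0.01, 0.3, 0, -0.04, 0.02, 50],
  [-0.03, 0, 0.2, 0, -0.03, 0, 50],
  [0, 0, 0, 0, 0, 0, 50],
])

```text
t: 13.9
eef_pos: [0.4685, -0.3045, 0.1161]
eef_rot: [178.9, 31.2, 100.6]
ft_force: [0.2, -0.6, -0.5]
width: 0.05
```

```bash
python3 - <<'E'
from h import *; from bench import robot
s=robot.state();print(s["eef_pos"],s["eef_rot"],s["ft_force"])
w=cam("wrist"); pickle.dump(w,open("wrist10.pkl","wb"))
cv2.imwrite("pics/w11z.png",cv2.resize(w["img"][150:400,150:420,::-1],None,fx=2.4,fy=2.4,interpolation=cv2.INTER_CUBIC))
for l in(28,30,32,34): print(l,[(proj(w,along(-.085,l,d))*2.4-360).round(0).tolist() for d in(.048,.058,.080)])
plan([(along(-.0855,31,.0515),leanR(31))],50,vmax=10)
E
```

```text
[ 0.46845177 -0.30454252  0.11610438] [178.87302538  31.2225878  100.63396412] [ 0.24267982 -0.5879497  -0.51073623]
28 [[267.0, 197.0], [266.0, 213.0], [265.0, 255.0]]
30 [[267.0, 191.0], [266.0, 206.0], [264.0, 245.0]]
32 [[267.0, 186.0], [266.0, 199.0], [264.0, 234.0]]
34 [[267.0, 180.0], [266.0, 192.0], [264.0, 223.0]]
6 rows; end [ 0.467  -0.3318  0.0733] [-180.   31.  101.]
[[-0,-0.04,0.28,0.02,0,-0.01,50],[-0,-0.04,0.28,0.02,0.01,-0.01,50],[-0,-0.04,0.28,0.02,0,-0,50],[-0.01,-0.04,0.28,0.02,0.01,-0.01,50],[-0,-0.04,0.29,0.02,0,-0,50],[-0.01,-0.04,0.28,0.02,0.01,-0.01,50]]
```

View pics/w11z.png

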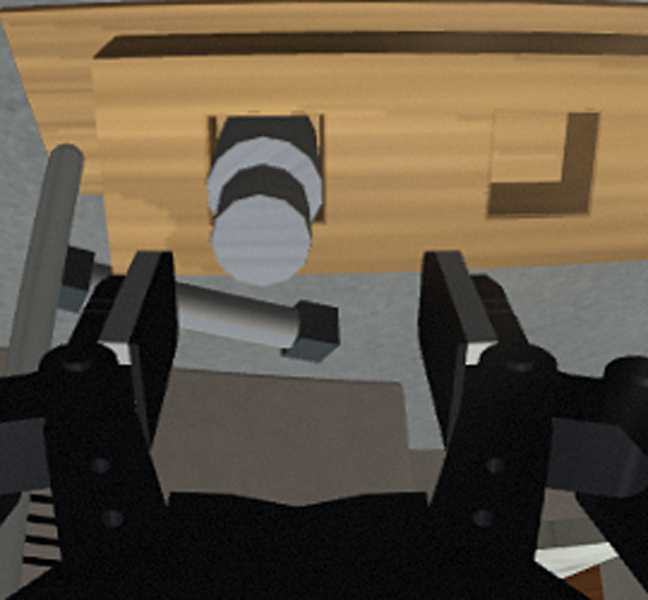

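>>> step_arm([
  [0, -0.12, 0.2, 0.04, 0, -0.01, 50],
  [0, -0.1, 0.28, 0.04, 0, -0.01, 50],
  [0, -0.03, 0.28, 0.02, 0, 0, 50],
  [-0.01, -0.01, 0.28, 0.02, 0.01, 0, 50],
  [0, 0, 0.25, 0.02, 0, 0, 50],
  [0, 0, 0.2, 0, 0, 0, 50],
  [0, 0, 0, 0, 0, 0, 50],
])

```text
t: 14.65
eef_pos: [0.4657, -0.3305, 0.0755]
eef_rot: [-179.9, 31.1, 100.8]
ft_force: [-0.3, 1.1, -0.4]
width: 0.0503
```

```bash
python3 - <<'E'
from h import *; from bench import robot
s=robot.state();print(s["eef_pos"],s["eef_rot"],s["ft_force"])
w=cam("wrist")
cv2.imwrite("pics/w12z.png",cv2.resize(w["img"][150:400,150:420,::-1],None,fx=2.4,fy=2.4,interpolation=cv2.INTER_CUBIC))
plan([(along(-.0858,31,.0515),leanR(31))],50,vmax=10)
E
```

```text
[ 0.46572547 -0.33050715  0.07550312] [-179.88036113   31.11903881  100.82208928] [-0.33647397  1.12759295 -0.44997837]
1 rows; end [ 0.4667 -0.3319  0.073 ] [180.  31. 101.]
[[-0,0.02,0.11,-0.03,0.01,-0.02,50]]
```

View pics/w12z.png

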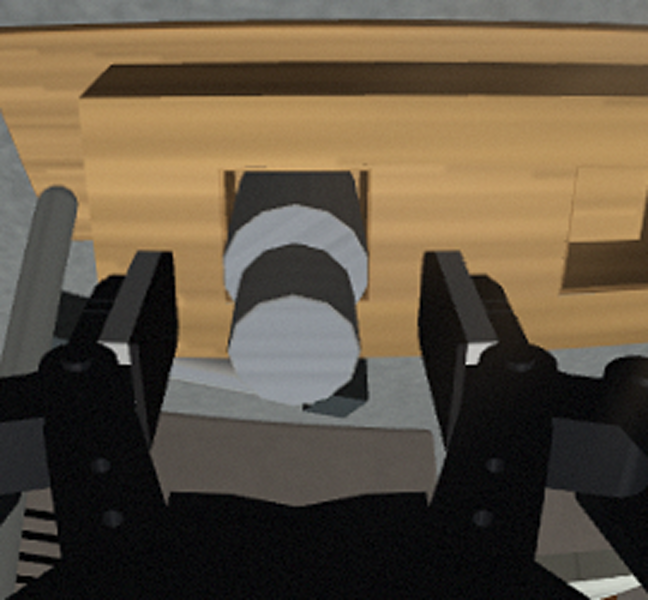

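>>> step_arm([
  [0, 0, 0.08, 0, 0, 0, 50],
  [0, 0, 0, 0, 0, 0, 10],
  [0, 0, 0, 0, 0, 0, 10],
  [0, 0, 0, 0, 0, 0, 10],
  [0, 0, 0, 0, 0, 0, 10],
], force=80)

```text
t: 15.2
eef_pos: [0.4663, -0.3311, 0.0744]
eef_rot: [-179.9, 31.1, 100.8]
ft_force: [0.4, -0.3, -3.0]
width: 0.0217
```

>>> step_arm([
  [0, 0, -0.3, 0, 0, 0, 10],
  [0, 0, -0.33, 0, 0, 0, 10],
  [0, 0, -0.33, 0, 0, 0, 10],
  [0, 0, -0.4, 0, 0, 0, 10],
  [0, 0, -0.4, 0, 0, 0, 10],
])

```text
t: 15.7
eef_pos: [0.4603, -0.302, 0.1216]
eef_rot: [-179.9, 31.0, 100.9]
ft_force: [0.8, -0.0, -3.5]
width: 0.0217
```

```bash
python3 - <<'E'
from h import *; from bench import robot
s=robot.state();print(s["eef_pos"],s["eef_rot"],s["ft_force"],s["width"])
w=cam("wrist")
cv2.imwrite("pics/w13z.png",cv2.resize(w["img"][150:400,150:420,::-1],None,fx=2.4,fy=2.4,interpolation=cv2.INTER_CUBIC))
V=leanR(0);p=np.array(s["eef_pos"]);Q=Rm(s["eef_rot"])
plan([(p-Q[:,2]*.03,Q),((.5,-.12,.30),V),((.57,.045,.30),V)],10,vmax=24,wmax=5)
E
```

```text
[ 0.46028224 -0.30199685  0.12156315] [-179.88898809   30.99055333  100.85316799] [ 0.76677067 -0.03358132 -3.51188807] 0.021710840671306346
20 rows; end [0.57   0.045  0.3001] [-180.    0.  101.]
[[-0,-0.01,-0.47,0.01,0,0,10],[-0,-0.01,-0.48,0,0,0,10],[0.18,0.24,-0.7,-0,0.39,-0,10],[0.22,0.24,-0.69,-0,0.39,-0,10],[0.26,0.24,-0.68,-0,0.39,-0,10],[0.3,0.24,-0.67,-0,0.39,-0,10],[0.33,0.24,-0.65,-0,0.39,-0,10],[0.37,0.25,-0.63,-0,0.38,-0,10],[0.4,0.24,-0.61,-0,0.39,-0.01,10],[0.43,0.25,-0.59,-0,0.38,-0,10],[0.46,0.25,-0.56,-0.01,0.39,-0.01,10],[0.48,0.24,-0.53,-0,0.38,-0,10]]
[[0.62,0.42,-0,-0,0,-0,10],[0.62,0.42,-0,-0,0,-0,10],[0.62,0.42,-0,-0,0,-0,10],[0.62,0.42,-0,-0,0,-0,10],[0.62,0.42,-0,-0,0,-0,10],[0.62,0.41,-0,-0,0,-0,10],[0.62,0.42,-0,-0,0,-0,10],[0.62,0.41,-0.01,-0,0,-0,10]]
```

View pics/w13z.png

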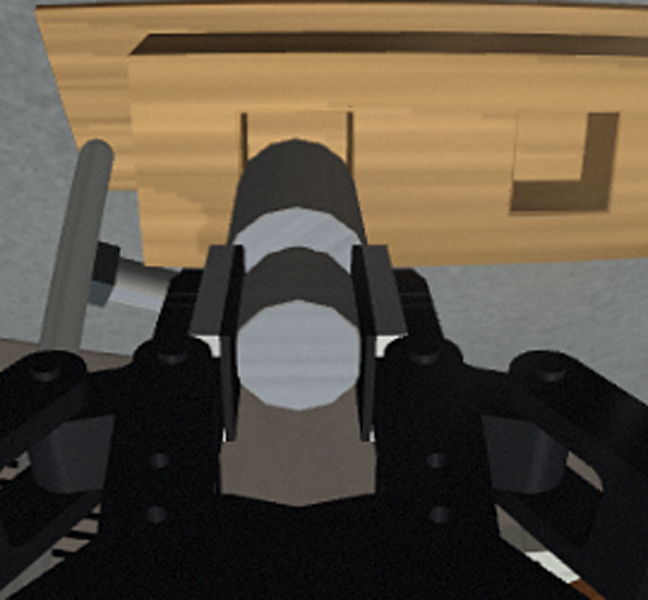

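>>> step_arm([
  [0, -0.01, -0.47, 0.01, 0, 0, 10],
  [0, -0.01, -0.48, 0, 0, 0, 10],
  [0.18, 0.24, -0.7, 0, 0.39, 0, 10],
  [0.22, 0.24, -0.69, 0, 0.39, 0, 10],
  [0.26, 0.24, -0.68, 0, 0.39, 0, 10],
  [0.3, 0.24, -0.67, 0, 0.39, 0, 10],
  [0.33, 0.24, -0.65, 0, 0.39, 0, 10],
  [0.37, 0.25, -0.63, 0, 0.38, 0, 10],
  [0.4, 0.24, -0.61, 0, 0.39, 0, 10],
  [0.43, 0.25, -0.59, 0, 0.38, 0, 10],
  [0.46, 0.25, -0.56, 0, 0.36, 0, 10],
  [0.48, 0.24, -0.53, 0, 0.3, 0, 10],
])

```text
t: 16.95
eef_pos: [0.4977, -0.1117, 0.3074]
eef_rot: [-179.8, -0.3, 101.2]
ft_force: [0.2, 0.8, -2.9]
width: 0.0216
```

```bash
python3 - <<'E'
from h import *; from bench import robot
s=robot.state();print(s["eef_pos"],s["eef_rot"],s["ft_force"],s["width"])
plan([((.568,.051,.29),leanR(0))],10,vmax=24,wmax=5)
E
```

```text
[ 0.49771455 -0.1116667   0.30743009] [-179.77508265   -0.31371411  101.19885429] [ 0.1908699   0.79274933 -2.9023466 ] 0.021550079420957508
8 rows; end [0.568  0.0509 0.2899] [180.   0. 101.]
[[0.61,0.42,0.07,-0,-0,0,10],[0.61,0.42,0.07,-0,-0.01,0,10],[0.61,0.42,0.07,-0,-0,0,10],[0.61,0.42,0.08,-0.01,-0.01,0,10],[0.61,0.42,0.07,-0,-0,0.01,10],[0.6,0.42,0.08,-0.01,-0.01,0,10],[0.61,0.42,0.07,-0,-0,0.01,10],[0.6,0.41,0.08,-0.01,-0.01,0,10]]
```

>>> step_arm([
  [0.61, 0.42, 0.07, 0, 0, 0, 10],
  [0.61, 0.42, 0.07, 0, 0, 0, 10],
  [0.61, 0.42, 0.07, 0, 0, 0, 10],
  [0.61, 0.42, 0.08, 0, 0, 0, 10],
  [0.61, 0.42, 0.07, 0, 0, 0, 10],
  [0.6, 0.42, 0.08, 0, 0, 0, 10],
  [0.4, 0.3, 0.07, 0, 0, 0, 10],
  [0, 0, 0, 0, 0, 0, 10],
])

```text
t: 17.75
eef_pos: [0.5581, 0.0298, 0.2934]
eef_rot: [-179.7, -0.3, 101.1]
ft_force: [-0.8, 0.1, -3.2]
width: 0.0215
```

```bash
python3 - <<'E'
from h import *; from bench import robot
s=robot.state();print(s["eef_pos"],s["eef_rot"],s["ft_force"],s["width"])
for n in("scene","side"):
    c=cam(n); cv2.imwrite(f"pics/{n}14.png",cv2.resize(c["img"][130:290,180:400,::-1],None,fx=3.5,fy=3.5,interpolation=cv2.INTER_CUBIC))
plan([((.568,.051,.19),leanR(0))],10,vmax=15,wmax=5)
E
```

```text
[0.55812802 0.02979107 0.29337708] [-179.7428319    -0.26189733  101.14834234] [-0.84388912  0.13099345 -3.15886288] 0.02146910405179162
8 rows; end [0.568  0.0511 0.1899] [-180.   -0.  101.]
[[0.09,0.06,0.43,-0,-0,0,10],[0.09,0.06,0.43,-0,-0,0,10],[0.08,0.06,0.43,-0.01,-0,0,10],[0.09,0.06,0.43,-0,-0,0,10],[0.08,0.06,0.43,-0.01,-0.01,0,10],[0.09,0.06,0.44,-0,-0,0,10],[0.08,0.07,0.43,-0.01,-0.01,0,10],[0.09,0.06,0.44,-0,-0,0,10]]
```

View pics/scene14.png

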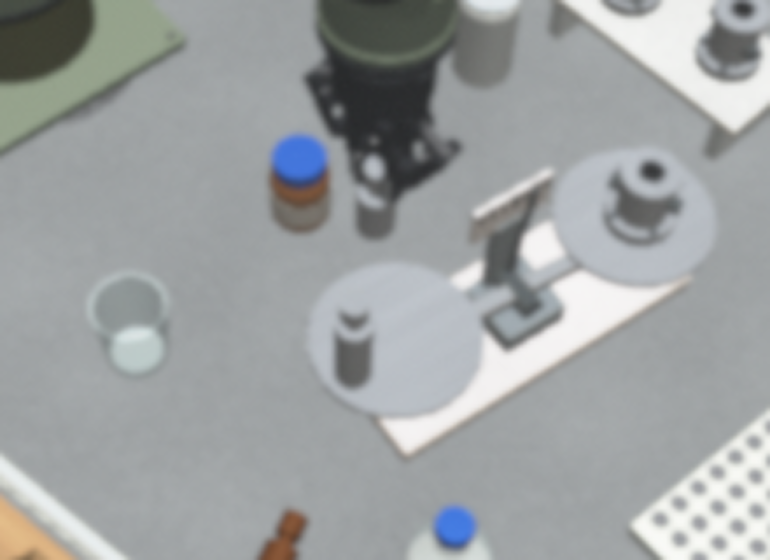

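View pics/side14.png

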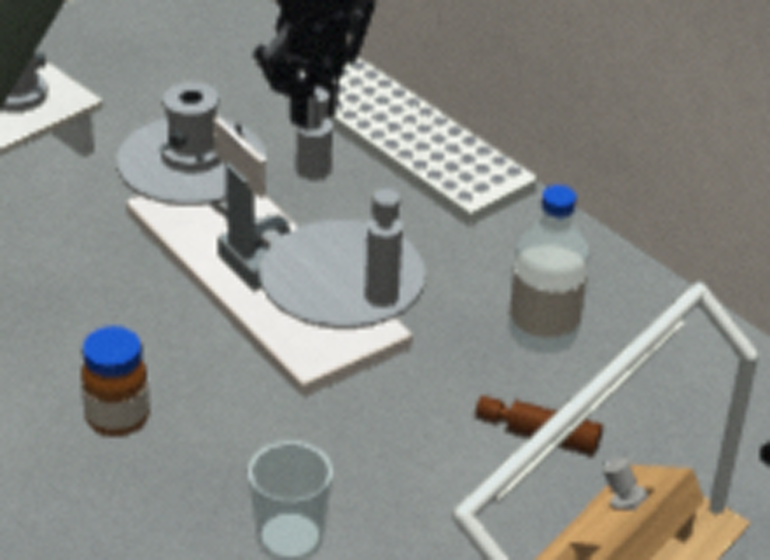

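>>> step_arm([
  [0.12, 0.09, 0.43, 0, 0, 0, 10],
  [0.12, 0.09, 0.43, 0, 0, 0, 10],
  [0.12, 0.08, 0.43, 0, 0, 0, 10],
  [0.12, 0.08, 0.43, 0, 0, 0, 10],
  [0.1, 0.08, 0.43, 0, 0, 0, 10],
  [0.08, 0.06, 0.43, 0, 0, 0, 10],
  [0.05, 0.04, 0.43, 0, 0, 0, 10],
  [0.03, 0.02, 0.4, 0, 0, 0, 10],
  [0, 0, 0.1, 0, 0, 0, 10],
  [0, 0, 0, 0, 0, 0, 10],
])

```text
t: 18.85
eef_pos: [0.5685, 0.0474, 0.1823]
eef_rot: [-179.7, 0.0, 100.6]
ft_force: [0.3, -0.1, -4.3]
width: 0.0217
```

>>> step_arm([
  [0, 0, 0.2, 0, 0, 0, 10],
  [0, 0, 0.2, 0, 0, 0, 10],
  [0, 0, 0.12, 0, 0, 0, 10],
  [0, 0, 0.1, 0, 0, 0, 10],
])

```text
t: 19.25
eef_pos: [0.5689, 0.0469, 0.1635]
eef_rot: [-179.8, 0.0, 100.6]
ft_force: [-0.6, -0.6, -2.5]
width: 0.0217
```

>>> step_arm([
  [0, 0, 0.06, 0, 0, 0, 10],
  [0, 0, 0.06, 0, 0, 0, 10],
])

```text
t: 19.45
eef_pos: [0.569, 0.0469, 0.1596]
eef_rot: [-179.8, 0.0, 100.6]
ft_force: [-0.1, -0.6, -1.7]
width: 0.0218
```

>>> step_arm([
  [0, 0, 0.08, 0, 0, 0, 10],
  [0, 0, 0.08, 0, 0, 0, 10],
  [0, 0, 0.08, 0, 0, 0, 10],
  [0, 0, 0.08, 0, 0, 0, 10],
  [0, 0, 0, 0, 0, 0, 10],
  [0, 0, 0, 0, 0, 0, 10],
])

```text
t: 20.05
eef_pos: [0.5689, 0.0466, 0.1493]
eef_rot: [-179.8, 0.1, 100.6]
ft_force: [-0.5, -0.2, -0.6]
width: 0.0219
```

>>> step_arm([
  [0, 0, 0.08, 0, 0, 0, 10],
  [0, 0, 0.08, 0, 0, 0, 10],
  [0, 0, 0.05, 0, 0, 0, 10],
  [0, 0, 0, 0, 0, 0, 10],
  [0, 0, 0, 0, 0, 0, 10],
  [0, 0, 0, 0, 0, 0, 10],
])

```text
t: 20.65
eef_pos: [0.5689, 0.0466, 0.1426]
eef_rot: [-179.8, 0.1, 100.6]
ft_force: [-1.3, -1.1, 0.3]
width: 0.0218
```

>>> step_arm([
  [0, 0, 0, 0, 0, 0, 20],
  [0, 0, 0, 0, 0, 0, 26],
  [0, 0, 0, 0, 0, 0, 30],
  [0, 0, 0, 0, 0, 0, 38],
  [0, 0, -0.3, 0, 0, 0, 38],
  [0, 0, -0.6, 0, 0, 0, 38],
  [0, 0, -0.9, 0, 0, 0, 38],
  [0, 0, -0.9, 0, 0, 0, 40],
  [0, 0, -0.9, 0, 0, 0, 50],
  [0, 0, -0.9, 0, 0, 0, 50],
  [-0.3, -0.3, -0.6, 0, 0, 0, 50],
  [0, 0, 0, 0, 0, 0, 50],
])

```text
t: 21.85
eef_pos: [0.5617, 0.0375, 0.3068]
eef_rot: [180.0, -0.1, 100.7]
ft_force: [-0.2, 0.1, -0.1]
width: 0.0499
```

>>> step_arm([
  [-0.5, -0.3, -0.3, 0, 0, 0, 50],
  [-0.5, -0.3, 0, 0, 0, 0, 50],
  [-0.5, -0.3, 0, 0, 0, 0, 50],
  [0, 0, 0, 0, 0, 0, 50],
  [0, 0, 0, 0, 0, 0, 50],
  [0, 0, 0, 0, 0, 0, 50],
  [0, 0, 0, 0, 0, 0, 50],
  [0, 0, 0, 0, 0, 0, 50],
  [0, 0, 0, 0, 0, 0, 50],
  [0, 0, 0, 0, 0, 0, 50],
])

```text
t: 22.85
eef_pos: [0.5431, -0.0089, 0.316]
eef_rot: [180.0, -0.2, 101.0]
ft_force: [-0.3, -0.1, -0.6]
width: 0.0503
```

```bash
python3 - <<'E'
from h import *; from bench import robot,finder
s=robot.state();print(s["t"],s["eef_pos"],s["ft_force"],s["width"])
for n in("scene","side","wrist"):
    c=cam(n); pickle.dump(c,open(n+"15.pkl","wb"))
    im=c["img"][:,:,::-1] if n=="wrist" else cv2.resize(c["img"][130:290,180:400,::-1],None,fx=3.5,fy=3.5,interpolation=cv2.INTER_CUBIC)
    cv2.imwrite(f"pics/{n}15.png",im)
    for nm,z in(("weight_pan_top",.09),("part_pan_top",.09)):
        for f in finder.tip_of(c,nm)[:1]: print(n,nm,round(f["p"],2),atz(c,f["point"],z).round(3))
g=lambda c:cv2.cvtColor(c["img"],cv2.COLOR_RGB2GRAY).astype(np.float32)
for n,rr in dict(side=(155,178,222,245),scene=(170,202,350,378)).items():
    a=pickle.load(open(n+"7.pkl","rb"));b=pickle.load(open(n+"15.pkl","rb"));A,B=g(a),g(b)
    T=A[rr[0]:rr[1],rr[2]:rr[3]]
    m=15;S=B[rr[0]-m:rr[1]+m,rr[2]-m:rr[3]+m];r=cv2.matchTemplate(S,T,cv2.TM_CCOEFF_NORMED);_,mx,_,(x,y)=cv2.minMaxLoc(r)
    sub=lambda l,c_,h:.5*(l-h)/(l-2*c_+h)
    print(n,mx,x-m+sub(r[y,x-1],r[y,x],r[y,x+1]),y-m+sub(r[y-1,x],r[y,x],r[y+1,x]))
    P=np.array([.608,.301,.1]);print(" pred +18,+22,+26mm:",[(proj(a,P+[0,0,d])-proj(a,P)).round(2) for d in(.016,.022,.028)])
E
```

```text
22.85 [ 0.54308121 -0.00892681  0.31602036] [-0.25326167 -0.09201998 -0.63761369] 0.05026898176199903
scene weight_pan_top 0.76 [0.591 0.019 0.09 ]
scene part_pan_top 0.58 [0.622 0.292 0.09 ]
side weight_pan_top 0.69 [0.614 0.014 0.09 ]
side part_pan_top 0.97 [0.63  0.296 0.09 ]
wrist weight_pan_top 0.61 [0.596 0.026 0.09 ]
wrist part_pan_top 0.54 [0.597 0.023 0.09 ]
side 0.9031466841697693 -0.5889136 -5.282411
 pred +18,+22,+26mm: [array([-0.15, -3.65]), array([-0.21, -5.03]), array([-0.27, -6.41])]
scene 0.9844639897346497 1.6668746 -4.174304
 pred +18,+22,+26mm: [array([ 0.82, -2.87]), array([ 1.13, -3.96]), array([ 1.45, -5.06])]
```

View pics/scene15.png

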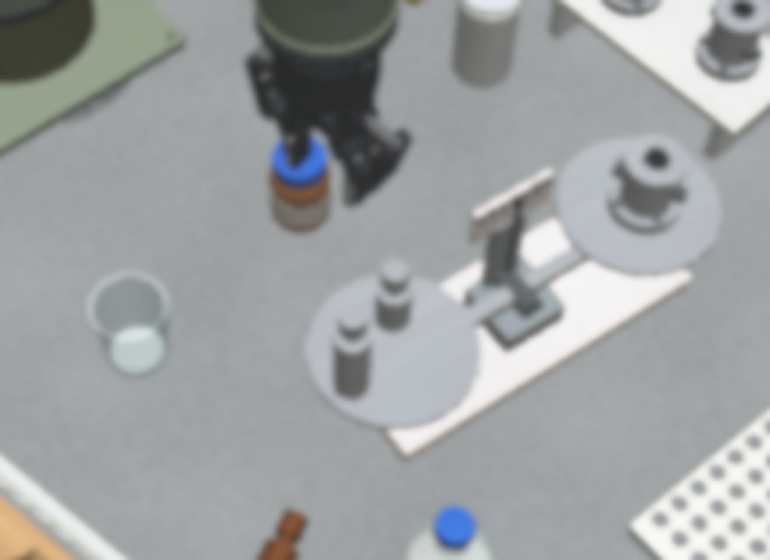

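View pics/side15.png

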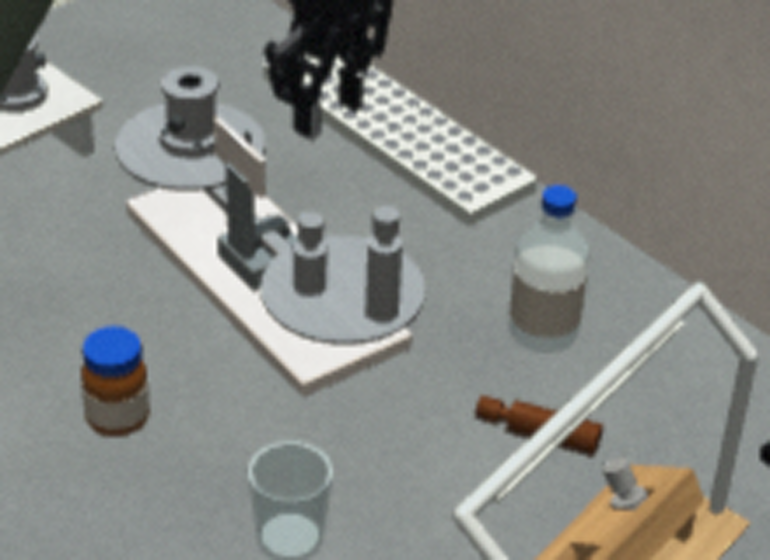

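View pics/wrist15.png

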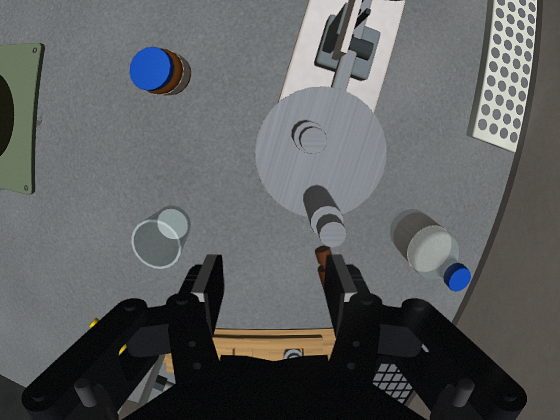

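>>> step_arm([
  [0, 0, 0, 0, 0, 0, 50],
  [0, 0, 0, 0, 0, 0, 50],
  [0, 0, 0, 0, 0, 0, 50],
  [0, 0, 0, 0, 0, 0, 50],
  [0, 0, 0, 0, 0, 0, 50],
  [0, 0, 0, 0, 0, 0, 50],
  [0, 0, 0, 0, 0, 0, 50],
  [0, 0, 0, 0, 0, 0, 50],
  [0, 0, 0, 0, 0, 0, 50],
  [0, 0, 0, 0, 0, 0, 50],
  [0, 0, 0, 0, 0, 0, 50],
  [0, 0, 0, 0, 0, 0, 50],
])

```text
t: 24.5
eef_pos: [0.543, -0.0092, 0.3161]
eef_rot: [179.9, -0.2, 101.0]
ft_force: [0.7, -0.1, 0.3]
width: 0.0499
```

```bash
python3 - <<'E'
from h import *; from bench import robot
g=lambda c:cv2.cvtColor(c["img"],cv2.COLOR_RGB2GRAY).astype(np.float32)
for n,rr in dict(side=(150,178,222,245),scene=(166,198,352,380)).items():
    A=g(pickle.load(open(n+"15.pkl","rb")));B=g(cam(n))
    W=np.eye(2,3,dtype=np.float32)
    print(n,cv2.findTransformECC(A[rr[0]:rr[1],rr[2]:rr[3]],B[rr[0]:rr[1],rr[2]:rr[3]],W,cv2.MOTION_TRANSLATION)[0],W[:,2])
print(robot.job_done())
E
```

```text
side 0.9998611499151526 [ 0.00298029 -0.00973629]
scene 0.9999820988994784 [-0.00015826  0.00437033]
the job is handed in; nothing more can be done
None
```

I stood weight_l (600 g) and then weight_m (300 g) upright on the weight pan. I left weight_s in its rack pocket and handed the job in at about 24.6 s of the 72 s allowed.

- **Which weights:** With weight_l on, the part pan rose about 4 mm. That matches a shortfall of about 300 g and so the 900 g housing, which made weight_m the second weight.
- **Balance level:** In the last pictures the part pan is about 23 mm above its start, measured with both the scene and the side camera. Level is 22 mm and the tolerance is about ±3 mm.
- **At rest:** Two comparisons about 1.6 s apart showed less than 0.01 px of movement.
- **Released and clear:** Both weights stand upright and free, the gripper is well above everything, and the views show the housings and bystanders unmoved by eye.
- **What did not fit well:** The point finder's pan centres scattered by up to 20 mm between cameras at the end. I relied on the image-shift measurement for the height instead.

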